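Ballast the inspection lamp and draw its boom out by one hole

TASK

The bench lamp has to reach farther over the regulator, so first ballast it: set the steel ballast plate gently, without dropping it, over the two dowel pins on the lamp's foot so that it lies flat, and let go of it. Then squeeze the boom's two spring buttons flush and draw the boom out to the next hole, where both buttons must spring fully out again. Leave the regulator parts and the dive computer where they lie.

Things in the scene. Friction and masses are not known exactly. Their poses are not given: they have to be found in the camera images.
- foot: Dark steel foot of the lamp, a slab 220 x 150 x 16 mm, immovable. Origin: centre of its underside; x (level, along the 220) points the way the boom rises, y across, z up. The boom's clamped knuckle stands at x = 45 mm: two cheeks, 50 mm over their outsides, up to 94 mm above the bench, with a clamping knob on the -y side out to y = -41 mm.
- ballast_seat (a point): Point on the foot's top face, 16 mm above the bench, midway between its two dowel pins; axes as the foot's. The pins stand at y = +45 and -45 mm: steel, 10 mm in diameter, 18 mm tall, the last 5 mm tapering to 5 mm. The ballast's origin must come to lie here.
- ballast: Loose steel plate 80 (x) x 125 (y) x 10 mm, 0.6 to 0.9 kg, flat on the bench. Origin: centre of its underside, z up. Two through holes, 12.5 mm in diameter, at x = 0, y = +45 and -45 mm fit the dowel pins either way round. Red bridge handle: a bar 62 mm long (x), 12 mm wide (y), 12 mm high, its middle 38 mm above the underside, on posts at x = +25 and -25 mm; free gap below it.
- buttons (a point): Point on the boom's centre line midway between the two brass spring buttons; fixed, it does not slide with the boom. x points outward and up along the boom (27 to 44 degrees above level), y level across it, z square to the boom, up and back over the foot. The buttons (12 mm in diameter, domed) stand out of the boom's sides at y = +15 and -15 mm, 5 mm proud: 40 mm over the domes.
- boom_hole (a point): Centre of the boom's outer tube at its first pair of holes, axes as buttons; it slides with the tube and coincides with buttons at the start. White 30 mm square tube, from x = -122 to 105 mm, with side holes at x = 0, -50 and -100 mm (black rings), sliding over a fixed 26 mm inner tube.
- lamp (a point): Centre of the lamp head on the outer tube, at x = 126 mm of boom_hole, same axes; it moves with the tube. A finned can 73 mm in diameter along z, from z = -28 to 108 mm, and below it a shade 136 mm in diameter, z = -28 to -71 mm. Its top starts 315 to 375 mm above the bench. The can rises beside the buttons: come at them square to the boom.
- boom (a joint): Draw of the boom in m: 0 at the start, 0.050 with the buttons in the next holes, 0.100 in the last. It slides with about 5 N of friction plus up to 3 N of weight and stays where left. With both buttons flush a further 5 to 15 N starts it: the domes slip under the tube's wall and stay there until the next holes reach them. With the buttons out it is locked, with about 0.5 mm of play.
- pin_left (a joint): Spring button on the +y side of buttons, in m pressed: 0 fully out, 0.005 flush with the tube's face, about 0.007 when riding under the wall. Its spring presses with 2.5 N when out, 3.8 N when flush.
- pin_right (a joint): Spring button on the -y side of buttons, same values.
- regulator: Bystander: brass regulator first stage with steel yoke, black knob and gauge, 160 x 120 mm, 40 mm high, lying on the black mat. Origin on its underside, in the brass body.
- second_stage: Bystander: black second stage, a drum 80 mm in diameter and 37 mm high with a mouthpiece. Origin: centre of the drum's underside.
- dive_computer: Bystander: dive computer with a steel case 60 mm in diameter, 21 mm high, and its strap laid flat, 190 mm long along x. Origin: centre of the case's underside.
There are look-alikes about, which are no part of the job. Leave any orange or pink look-alike of the ballast alone.

How it is judged:
By the outcome, as a careful person would: the job done as asked, in the order asked, and still so for the second after the job is handed in, with the robot touching nothing.
It also fails if it takes over 58 s, if anything falls off the work surface, if the arm or the gripper's body presses on something with over 40 N, if the wrist force passes 120 N, or if a joint passes its speed limit or range.

ROBOT

A 6-joint arm with a two-finger parallel gripper is mounted at the origin on the work surface. World frame = base frame: x ahead of the robot, y to its left, z up, the work surface at z = 0. Lengths are in m, angles in rad, forces in N, time in s.
With the tool pointing down it reaches from about 0.25 to 0.725 m from the base axis. Payload 4 kg.
Tool frame: the origin (TCP) lies at the very end of the fingers, on their centre line; the grasp point (between the pads) lies 19 mm behind it; x points along the fingers, y is the direction in which the jaws open and shut, and the axes are right-handed (so a half turn about x gives the same grasp; the last joint's range is limited). The gripper opens to 85 mm and grips with 20 to 120 N. Pads are 22 mm wide; open, the fingers measure 114 mm over their backs; the gripper's body (76 mm by 85 mm) begins 54 mm behind the grasp point. The pads swing forward as they close: fully open they stand 13 mm farther back than shut.
Start: joints at [1.172, 0.241, 0.005, 1.335, 0, 1.571], TCP at [0.194, 0.461, 0.231] pointing down, gripper open.
Joint ranges: [-2.72, 2.72], [-1.05, 1.87], [-1.09, 1.28], [-1.99, 2.15], [-1.42, 1.44], [-3.14, 3.14]. Speed limits (rad/s): [2.79, 2.79, 3.14, 3.14, 3.14, 3.14].

INTERFACE

Orientations are given as a unit quaternion [x, y, z, w].
In Python, from workcell import get_obs, camera, job_done gives the robot as it stands. The module is installed in compiled form; this text tells all that it offers.
- The arm moves only by the tool arm_command, never from a script. Its argument "motion" is a list of rows, each an object of numbers: "x", "y", "z": the shift along the tool's x, y, z in m; "roll": the turn about the tool's x in rad; "fingers": the opening, from 0 (shut) to 1 (fully open). A call has 1 to 20 rows; each row shifts and turns the pose as measured when the row begins, along the tool's axes as they then stand; what a row does not reach is not made up. A row lasts 1/12 s, in which the tool goes at most 41.7 mm and 7.16 degrees, less where a joint would pass 70% of its speed; a pose out of reach is approached as far as the arm can. A call is refused whole if a number of a shift passes 0.0417 or a number of a turn 0.125, either way. A call with a gripper value outside its range is refused whole. The fingers move at their own pace and stop on an object; the grip force is fixed at half the most. Time passes only in rows, so rows that do not move let the fingers close. It gives the time, the measured TCP pose, the force and the opening at its end, in the units of the state.
- get_obs(): the state, without advancing time (a new reading comes with each control period).
- camera(name): name is "scene" or "top" or "wrist"; returns a dict with "frame" (400x640x3 uint8, red, green, blue), "intrinsics" (3x3 intrinsics, pixels), "k1" (the pictures are not rectified: a ray, as slopes to the right and down, at radius r is drawn at 1 + k1 r^2 times it, then the intrinsics apply), "rvec" (rotation vector, rad) and "tvec" (3), from world to camera coordinates, as OpenCV has them. Camera axes: x right, y down, z forward; pixel columns grow to the right and rows downward; lengths in m; the calibration is good to about 2 mm. A picture is of the moment at which its call begins. There is no depth.
- job_done(): hands the job in, once; it reports no verdict.
The state is a dict: "clock": time; "joint_pos": joint angles; "joint_vel": joint speeds; "tau": joint torques, N m; "eef_pos": TCP position; "tool_rot": TCP orientation; "ft_force": force on the tool from outside, world axes, zero at the start; "ft_torque": the same for the moment, N m; "grip_width": finger opening in m.
Only numpy, scipy, OpenCV 4.12 (cv2) and the standard library are available. Lean on these libraries where they do the work, as an engineer would, in place of code of your own. Each camera call takes 0.05 s, during which the arm holds its last target.

## Working session

There is one attempt and no reset: what is moved stays moved. The work goes in short steps, Python scripts to look and compute and a tool call to move; the robot and the scene stay as the last step left them, time stands still between calls to the robot, and variables do not carry over. Pictures are saved under pics/ and viewed, and the job is handed in when it is done.

Besides the shell and the picture viewer there is one more tool, called by a JSON object that holds its "fn" and its "kwargs". arm_command: Moves the arm, as the interface text tells. Its arguments: {"type":"object","properties":{"motion":{"type":"array","items":{"type":"object","properties":{"x":{"type":"number"},"y":{"type":"number"},"z":{"type":"number"},"roll":{"type":"number"},"fingers":{"type":"number"}}}}},"required":["motion"]}

```bash
mkdir -p pics; cat > h.py <<'E'
import numpy as np, cv2
from workcell import get_obs, camera
def load(n):
    c=camera(n); np.savez(f'pics/{n}.npz',**{k:np.array(v) for k,v in c.items()})
    return c
E
python3 - <<'E'
from h import *
for n in ("scene","top","wrist"):
    c=load(n); cv2.imwrite(f'pics/{n}0.png',c['frame'][:,:,::-1])
    print(n,np.array(c['intrinsics']).round(1).tolist(),c['k1'],c['rvec'],c['tvec'])
print(get_obs())
E
```

```text
scene [[516.5, 0.0, 329.1], [0.0, 516.5, 196.6], [0.0, 0.0, 1.0]] -0.10041729842098436 [ 1.55576771  2.10256082 -0.78492738] [ 0.20450809 -0.25212631  2.19664249]
top [[494.0, 0.0, 318.8], [0.0, 494.0, 200.3], [0.0, 0.0, 1.0]] -0.15670602486569624 [ 2.13295195 -2.14155696  0.14958142] [-0.04607729  0.51023982  1.39693166]
wrist [[302.5, 0.0, 316.2], [0.0, 302.5, 198.9], [0.0, 0.0, 1.0]] -0.013123025235015899 [-2.37924711 -1.58025259 -0.26046661] [-0.49875165 -0.04293038  0.38008758]
{'clock': 0.15, 'joint_pos': array([ 1.17201471e+00,  2.41228902e-01,  4.06058836e-03,  1.33519526e+00,
       -2.11135871e-05,  1.57076855e+00]), 'joint_vel': array([ 0.00071049, -0.00368507,  0.00463113, -0.00067366,  0.00110815,
        0.00078266]), 'tau': array([ 6.54845953e-04, -3.72635543e+01,  2.52638358e+01,  1.23810995e-02,
        7.05741513e-05,  4.89675159e-06]), 'eef_pos': array([0.19397364, 0.46033725, 0.23063324]), 'tool_rot': array([ 0.13950395,  0.69320135, -0.14059316,  0.69299646]), 'ft_force': array([ 0.65569607, -0.08723734,  0.5729146 ]), 'ft_torque': array([-0.0069655 ,  0.01655083,  0.01970408]), 'grip_width': 0.08535699832132032}
```

View pics/scene0.png

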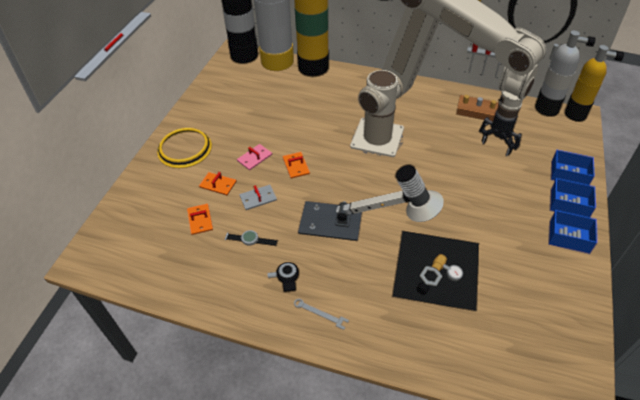

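View pics/top0.png

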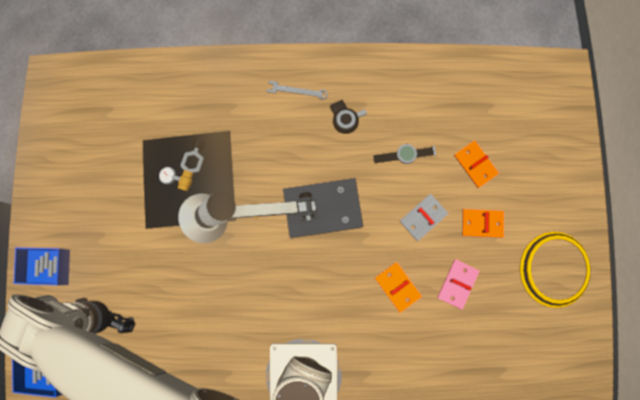

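View pics/wrist0.png

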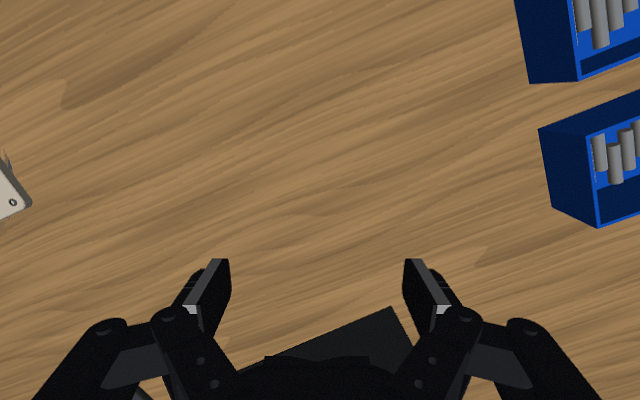

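The ballast must be grey with a red handle: top image (424,217), the only grey one. The look-alikes are orange at (476,163), (483,223) and (398,287), and pink at (459,283). The foot is at (323,208) with its pins near (340,189) and (345,219), and the boom runs left to the lamp at about (205,215).

```bash
cat >> h.py <<'E'
class Cam:
    def __init__(s,c):
        s.K=np.array(c['intrinsics'],float); s.k=float(c['k1']); s.f=np.array(c['frame'])
        s.R=cv2.Rodrigues(np.array(c['rvec'],float))[0]; s.t=np.array(c['tvec'],float).ravel(); s.rv=np.array(c['rvec'],float)
        s.d=np.array([s.k,0,0,0.]); s.C=-s.R.T@s.t
    def ray(s,uv):
        p=cv2.undistortPoints(np.array(uv,float).reshape(-1,1,2),s.K,s.d).reshape(-1,2)
        return np.c_[p,np.ones(len(p))]@s.R
    def plane(s,uv,z):
        r=s.ray(uv); return s.C+r*((z-s.C[2])/r[:,2])[:,None]
    def proj(s,P):
        return cv2.projectPoints(np.array(P,float).reshape(-1,1,3),s.rv,s.t,s.K,s.d)[0].reshape(-1,2)
def tri(ca,ua,cb,ub):
    a=ca.ray([ua])[0];b=cb.ray([ub])[0];a/=np.linalg.norm(a);b/=np.linalg.norm(b)
    s=np.linalg.lstsq(np.c_[a,-b],cb.C-ca.C,rcond=None)[0]
    p=ca.C+a*s[0];q=cb.C+b*s[1]
    return (p+q)/2,np.linalg.norm(p-q)
def saved(n): return Cam(np.load(f'pics/{n}.npz'))
def crop(f,x0,y0,x1,y1,k,name):
    cv2.imwrite(name,cv2.resize(f[y0:y1,x0:x1,::-1],None,fx=k,fy=k,interpolation=cv2.INTER_CUBIC))
E
python3 - <<'E'
from h import *
t=saved('top');s=saved('scene')
crop(t.f,170,165,370,260,4,'pics/c_boom_top.png')
crop(t.f,390,180,460,250,8,'pics/c_bal_top.png')
crop(s.f,290,155,450,250,5,'pics/c_boom_sc.png')
hsv=cv2.cvtColor(t.f,cv2.COLOR_RGB2HSV)
print('gray px',t.f[225,412],t.f[205,440],'foot',t.f[210,330])
E
```

```text
gray px [170 148 123] [173 165 156] foot [87 86 84]
```

View pics/c_boom_top.png

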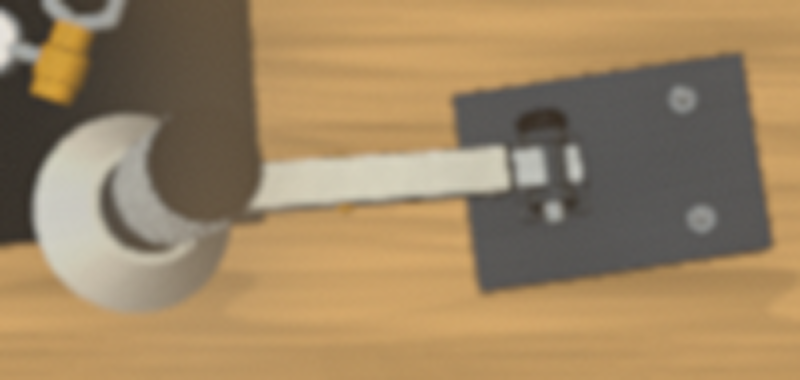

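View pics/c_bal_top.png

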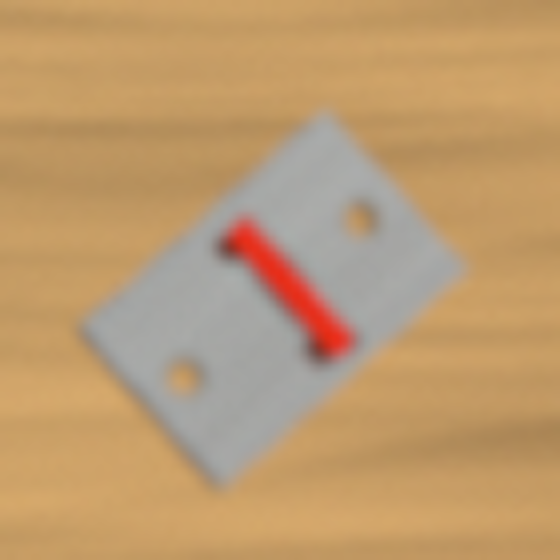

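View pics/c_boom_sc.png

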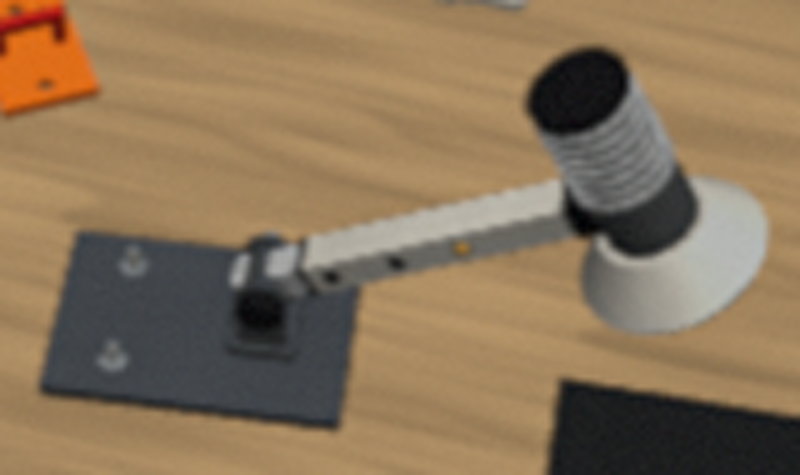

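```bash
python3 - <<'E'
from h import *
t=saved('top');s=saved('scene')
# masks: ballast grey & foot dark by mask
hsv=cv2.cvtColor(t.f,cv2.COLOR_RGB2HSV)
def rect(mask,x0,y0,x1,y1,z):
    m=np.zeros(mask.shape,np.uint8); m[y0:y1,x0:x1]=mask[y0:y1,x0:x1]*255
    m=cv2.morphologyEx(m,cv2.MORPH_CLOSE,np.ones((7,7)))
    c=max(cv2.findContours(m,0,2)[0],key=cv2.contourArea)
    P=t.plane(c.reshape(-1,2),z)[:,:2]
    r=cv2.minAreaRect((P*1000).astype(np.float32)); print(np.round(r[0],1),np.round(r[1],1),round(r[2],2)); return r
red=((hsv[...,0]<8)|(hsv[...,0]>172))&(hsv[...,1]>150)
rect((hsv[...,1]<50)|red,390,180,460,250,.010)
rect(red,390,180,460,250,.044)
rect((hsv[...,2]<110)&(hsv[...,1]<80),260,165,375,250,.016)
b=np.array([[325,110],[466,268],[222,490],[80,328]])/8+[390,180]
P=t.plane(b,.010);print('bal corners',P.round(4).tolist(),P.mean(0)); print(np.linalg.norm(np.diff(P,axis=0),axis=1))
h=np.array([[361,218],[185,378]])/8+[390,180]; H=t.plane(h,.008);print('holes',H.round(4).tolist(),H.mean(0),np.linalg.norm(H[0]-H[1]))
bar=np.array([[243,232],[334,345]])/8+[390,180]; B=t.plane(bar,.044);print('bar',B.round(4).tolist(),B.mean(0))
f=np.array([[453,95],[742,54],[772,245],[481,292]])/4+[170,165]
F=t.plane(f,.016);print('foot',F.round(4).tolist(),F.mean(0),np.linalg.norm(np.diff(F,axis=0),axis=1))
p=np.array([[682,98],[701,217]])/4+[170,165]; Q=t.plane(p,.034);print('pins',Q.round(4).tolist(),Q.mean(0),np.linalg.norm(Q[0]-Q[1]))
d=Q[1]-Q[0]; fx=np.array([-d[1],d[0]]); 
for n,a in(('pin y az',Q[0]-Q[1]),('bal y',H[0]-H[1]),('bar',B[0]-B[1]),('footx',(F[0]+F[3]-F[1]-F[2]))): print(n,np.degrees(np.arctan2(a[1],a[0])))
q=np.array([[133,262],[112,354]])/5+[290,155]; S=s.plane(q,.030);print('pins scene',S.round(4).tolist(),S.mean(0))
fx=(F[0]+F[3]-F[1]-F[2]);fx/=np.linalg.norm(fx)
print('seat foot x',(Q.mean(0)-F.mean(0))@fx)
# boom: holes in scene lie in vertical plane beside boom; foot axis plane offset +-15
fy=np.array([-fx[1],fx[0],0])
for nm,uv in (('btn',(461,247)),('h50',(397,265)),('h100',(332,277))):
    r=s.ray([np.array(uv)/5+[290,155]])[0]
    for off in (.015,-.015,.019,-.019):
        P0=F.mean(0)+fy*off; k=((P0-s.C)@fy)/(r@fy); X=s.C+r*k
        print(nm,off,X.round(4),'footx',((X-F.mean(0))@fx).round(4))
print(fx,fy)
print(t.C,s.C)
E
```

```text
[ 463.6 -358.6] [ 78.9 125.2] 40.6
[ 462.4 -357.5] [55.3 10.2] 41.44
[491.8 -58.8] [146. 214.] 8.42
bal corners [[0.5326, -0.3819, 0.01], [0.4729, -0.4329, 0.01], [0.3912, -0.3386, 0.01], [0.4515, -0.2875, 0.01]] [ 0.46205518 -0.3602249   0.01      ]
[0.07859588 0.12477651 0.07903664]
holes [[0.4921, -0.3944, 0.008], [0.4329, -0.3264, 0.008]] [ 0.46251065 -0.36038958  0.008     ] 0.09024056713467504
bar [[0.4823, -0.3427, 0.044], [0.4409, -0.3746, 0.044]] [ 0.4616457  -0.35864427  0.044     ]
foot [[0.5488, 0.0574, 0.016], [0.5786, -0.1573, 0.016], [0.436, -0.1772, 0.016], [0.4025, 0.0358, 0.016]] [ 0.49147668 -0.06032044  0.016     ] [0.21673201 0.1439411  0.21570123]
pins [[0.5425, -0.1117, 0.034], [0.4549, -0.1247, 0.034]] [ 0.49868752 -0.11820158  0.034     ] 0.08850227329333085
pin y az 8.396231351349487
bal y -48.941821834114116
bar 37.66480804774114
footx 98.4243077165653
pins scene [[0.465, -0.1186, 0.03], [0.5507, -0.1066, 0.03]] [ 0.50787207 -0.11257672  0.03      ]
seat foot x -0.058313021203023285
btn 0.015 [0.4496 0.1203 0.1125] footx 0.1848
btn -0.015 [0.4792 0.1247 0.1482] footx 0.1848
btn 0.019 [0.4456 0.1197 0.1078] footx 0.1848
btn -0.019 [0.4832 0.1253 0.1529] footx 0.1848
h50 0.015 [0.456  0.0772 0.0849] footx 0.1412
h50 -0.015 [0.4855 0.0827 0.1213] footx 0.1423
h50 0.019 [0.452  0.0764 0.0801] footx 0.141
h50 -0.019 [0.4894 0.0834 0.1261] footx 0.1425
h100 0.015 [0.4627 0.0319 0.0632] footx 0.0954
h100 -0.015 [0.492  0.0385 0.1001] footx 0.0977
h100 0.019 [0.4587 0.031  0.0583] footx 0.0951
h100 -0.019 [0.4959 0.0394 0.105 ] footx 0.098
[-0.14650271  0.98921027  0.        ] [-0.98921027 -0.14650271  0.        ]
[ 0.29346201 -0.06449227  1.45725998] [1.60819127 0.29199774 1.50302616]
```

```bash
cat >> h.py <<'E'
from scipy.spatial.transform import Rotation as Rn
def st(p=True):
    o=get_obs();R=Rn.from_quat(o['tool_rot']).as_matrix()
    if p: print('t',round(o['clock'],2),'tcp',o['eef_pos'].round(4),'tx',R[:,0].round(3),'ty',R[:,1].round(3),'tz',R[:,2].round(3),'F',o['ft_force'].round(1),'w',round(o['grip_width'],4),'q',o['joint_pos'].round(2))
    return o,R
def to(target,az_y=None):
    """shift in tool axes to world target"""
    o,R=st(); d=np.array(target)-o['eef_pos']; print('shift tool xyz',(R.T@d).round(4))
    if az_y is not None:
        a=np.arctan2(R[1,1],R[0,1]); e=np.radians(az_y)-a; e=(e+np.pi/2)%np.pi-np.pi/2
        # turning about tool x; sign by tool x z
        print('roll',round(e*np.sign(R[2,0]),4), 'deg world',np.degrees(e).round(2))
E
python3 - <<'E'
from h import *
t=saved('top');s=saved('scene');w=saved('wrist')
o,R=st()
print('cam in tool',R.T@(w.C-o['eef_pos']), 'cam fwd in tool',R.T@w.R[2])
for a,b in (((682,98),(133,255)),((701,217),(112,348))):
    print(tri(t,np.array(a)/4+[170,165],s,np.array(b)/5+[290,155]))
print('btn',tri(t,(256.5,217),s,(382.2,204.4)))
to([.46,-.36,.231],-49)
E
```

```text
t 0.15 tcp [0.194  0.4603 0.2306] tx [-0.001 -0.001 -1.   ] ty [ 0.388  0.922 -0.002] tz [ 0.922 -0.388  0.   ] F [ 0.7 -0.1  0.6] w 0.0854 q [ 1.17  0.24  0.    1.34 -0.    1.57]
cam in tool [-0.1425325  -0.00068011 -0.08205814] cam fwd in tool [9.46645269e-01 6.94425424e-04 3.22276670e-01]
(array([ 0.52655009, -0.10293961,  0.11550498]), np.float64(0.012593710505655883))
(array([ 0.46843903, -0.13311863, -0.07576562]), np.float64(0.007908342796346512))
btn (array([0.45285626, 0.1213369 , 0.11672427]), np.float64(0.0011046235698688482))
t 0.15 tcp [0.194  0.4603 0.2306] tx [-0.001 -0.001 -1.   ] ty [ 0.388  0.922 -0.002] tz [ 0.922 -0.388  0.   ] F [ 0.7 -0.1  0.6] w 0.0854 q [ 1.17  0.24  0.    1.34 -0.    1.57]
shift tool xyz [ 0.0007 -0.6527  0.5637]
roll -1.1143 deg world 63.85
```

{"fn": "arm_command", "kwargs": {"motion": [{"x":-0.0075,"y":-0.032,"z":0.023},{"x":-0.0075,"y":-0.032,"z":0.023},{"x":-0.0075,"y":-0.032,"z":0.023},{"x":-0.0075,"y":-0.032,"z":0.023},{"x":-0.0075,"y":-0.032,"z":0.023},{"x":-0.0075,"y":-0.032,"z":0.023},{"x":-0.0075,"y":-0.032,"z":0.023},{"x":-0.0075,"y":-0.032,"z":0.023},{"x":-0.0075,"y":-0.032,"z":0.023},{"x":-0.0075,"y":-0.032,"z":0.023},{"x":-0.0075,"y":-0.032,"z":0.023},{"x":-0.0075,"y":-0.032,"z":0.023}]}}

```text
schema error: expected keys x, y, z, roll, fingers
```

```bash
python3 - <<'E'
from h import *
t=saved('top');s=saved('scene')
for a,b in (((682,98),(112,348)),((701,217),(133,255))):
    print(tri(t,np.array(a)/4+[170,165],s,np.array(b)/5+[290,155]))
to([.5,-.118,.25],188.4)
E
```

```text
(array([ 0.54338099, -0.11060449,  0.02655288]), np.float64(0.0028628532766225103))
(array([ 0.4554529 , -0.12349082,  0.02553017]), np.float64(0.0031651753139349905))
t 0.15 tcp [0.194  0.4603 0.2306] tx [-0.001 -0.001 -1.   ] ty [ 0.388  0.922 -0.002] tz [ 0.922 -0.388  0.   ] F [ 0.7 -0.1  0.6] w 0.0854 q [ 1.17  0.24  0.    1.34 -0.    1.57]
shift tool xyz [-0.0187 -0.4142  0.5066]
roll 1.0254 deg world -58.75
```

{"fn": "arm_command", "kwargs": {"motion": [{"x":-0.0075,"y":-0.032,"z":0.023,"roll":0,"fingers":1},{"x":-0.0075,"y":-0.032,"z":0.023,"roll":0,"fingers":1},{"x":-0.0075,"y":-0.032,"z":0.023,"roll":0,"fingers":1},{"x":-0.0075,"y":-0.032,"z":0.023,"roll":0,"fingers":1},{"x":-0.0075,"y":-0.032,"z":0.023,"roll":0,"fingers":1},{"x":-0.0075,"y":-0.032,"z":0.023,"roll":0,"fingers":1},{"x":-0.0075,"y":-0.032,"z":0.023,"roll":0,"fingers":1},{"x":-0.0075,"y":-0.032,"z":0.023,"roll":0,"fingers":1},{"x":-0.0075,"y":-0.032,"z":0.023,"roll":0,"fingers":1},{"x":-0.0075,"y":-0.032,"z":0.023,"roll":0,"fingers":1},{"x":-0.0075,"y":-0.032,"z":0.023,"roll":0,"fingers":1},{"x":-0.0075,"y":-0.032,"z":0.023,"roll":0,"fingers":1}]}}

```text
clock: 1.15
eef_pos: [0.3, -0.0124, 0.3198]
tool_rot: [0.129, 0.695, -0.137, 0.694]
ft_force: [1.9, 0.2, -0.0]
grip_width: 0.0855
```

```bash
python3 - <<'E'
from h import *
to([.5,-.118,.25],188.4)
E
```

```text
t 1.15 tcp [ 0.3    -0.0124  0.3198] tx [-0.003 -0.01  -1.   ] ty [ 0.369  0.929 -0.01 ] tz [ 0.929 -0.369  0.001] F [ 1.9  0.2 -0. ] w 0.0855 q [-0.03 -0.18 -0.21  1.55 -0.01  0.35]
shift tool xyz [ 0.0703 -0.0235  0.2248]
roll 1.0458 deg world -59.92
```

{"fn": "arm_command", "kwargs": {"motion": [{"x":0.012,"y":-0.004,"z":0.0375,"roll":0,"fingers":1},{"x":0.012,"y":-0.004,"z":0.0375,"roll":0,"fingers":1},{"x":0.012,"y":-0.004,"z":0.0375,"roll":0,"fingers":1},{"x":0.012,"y":-0.004,"z":0.0375,"roll":0,"fingers":1},{"x":0.012,"y":-0.004,"z":0.0375,"roll":0,"fingers":1},{"x":0.012,"y":-0.004,"z":0.0375,"roll":0,"fingers":1},{"x":0,"y":0,"z":0,"roll":-0.125,"fingers":1},{"x":0,"y":0,"z":0,"roll":-0.125,"fingers":1},{"x":0,"y":0,"z":0,"roll":-0.125,"fingers":1},{"x":0,"y":0,"z":0,"roll":-0.125,"fingers":1},{"x":0,"y":0,"z":0,"roll":-0.125,"fingers":1},{"x":0,"y":0,"z":0,"roll":-0.125,"fingers":1},{"x":0,"y":0,"z":0,"roll":-0.125,"fingers":1},{"x":0,"y":0,"z":0,"roll":-0.125,"fingers":1},{"x":0,"y":0,"z":0,"roll":-0.125,"fingers":1},{"x":0,"y":0,"z":0,"roll":-0.125,"fingers":1},{"x":0,"y":0,"z":0,"roll":-0.125,"fingers":1},{"x":0,"y":0,"z":0,"roll":-0.125,"fingers":1},{"x":0,"y":0,"z":0,"roll":-0.125,"fingers":1},{"x":0,"y":0,"z":0,"roll":-0.125,"fingers":1}]}}

```text
clock: 2.82
eef_pos: [0.5056, -0.1386, 0.2334]
tool_rot: [-0.442, 0.556, 0.448, 0.543]
ft_force: [0.5, -0.6, 0.3]
grip_width: 0.0856
```

```bash
python3 - <<'E'
from h import *
to([.5,-.118,.25],188.4)
c=load('wrist');cv2.imwrite('pics/w1.png',c['frame'][:,:,::-1])
E
```

```text
t 2.82 tcp [ 0.5056 -0.1386  0.2334] tx [-0.019 -0.005 -1.   ] ty [-0.978  0.209  0.018] tz [ 0.209  0.978 -0.009] F [ 0.5 -0.6  0.3] w 0.0856 q [-0.26  0.3   0.09  1.38 -0.01 -1.62]
shift tool xyz [-0.0166  0.0101  0.0189]
roll -0.357 deg world 20.46
```

View pics/w1.png

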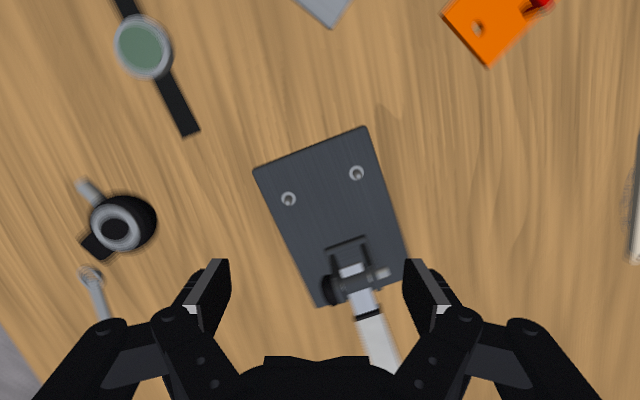

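The wrist view shows the pins at (289,199) and (357,173), and the boom knuckle at (352,275). I'll triangulate the pins with the top view.

```bash
python3 - <<'E'
from h import *
w=saved('wrist');t=saved('top')
crop(w.f,245,115,415,315,3,'pics/w1c.png')
for a,b in (((682,98),(289,199)),((701,217),(357,173))):
    print(tri(t,np.array(a)/4+[170,165],w,b), w.plane([b],.034))
F=w.plane([(253,171),(367,126)],.016);print(F)
E
```

```text
(array([ 0.54301844, -0.11205514,  0.02641831]), np.float64(0.0015276237831256517)) [[ 0.54115721 -0.11450118  0.034     ]]
(array([ 0.4557142 , -0.12540149,  0.02327177]), np.float64(0.001001797446927265)) [[ 0.4564143  -0.12856601  0.034     ]]
[[ 0.57797989 -0.15317627  0.016     ]
 [ 0.43368467 -0.17680935  0.016     ]]
```

View pics/w1c.png

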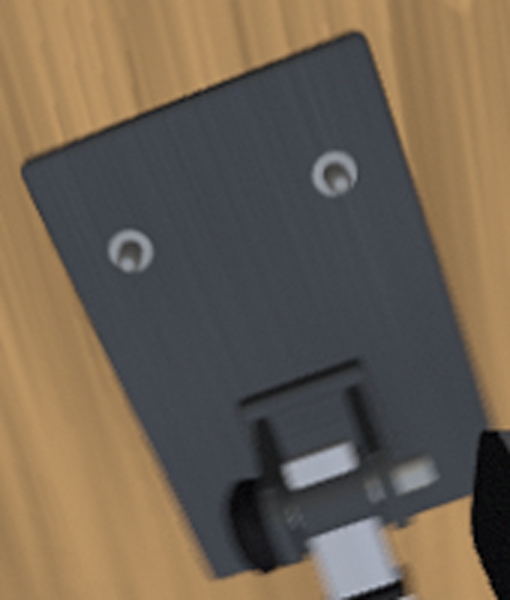

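```bash
python3 - <<'E'
from h import *
w=saved('wrist');t=saved('top')
for c,u in ((t,np.array([[682,98],[701,217]])/4+[170,165]),(w,np.array([[131,251],[335,174]])/3+[245,115]),(w,np.array([[126,264],[342,183]])/3+[245,115])):
  for z in(.017,.0335):
    Q=c.plane(u,z); a=Q[0]-Q[1]; print(z,Q.round(4).tolist(),Q.mean(0).round(4),np.linalg.norm(a),np.degrees(np.arctan2(a[1],a[0])))
E
```

```text
0.017 [[0.5454, -0.1123, 0.017], [0.4568, -0.1254, 0.017]] [ 0.5011 -0.1188  0.017 ] 0.08955938068573577 8.396231351349497
0.0335 [[0.5426, -0.1118, 0.0335], [0.455, -0.1247, 0.0335]] [ 0.4988 -0.1182  0.0335] 0.08853336468722517 8.396231351349478
0.017 [[0.5439, -0.1098, 0.017], [0.4551, -0.1241, 0.017]] [ 0.4995 -0.1169  0.017 ] 0.08999838111772607 9.163785751916999
0.0335 [[0.5415, -0.1148, 0.0335], [0.4567, -0.1285, 0.0335]] [ 0.4991 -0.1217  0.0335] 0.08587060128271498 9.163785751916995
0.017 [[0.5473, -0.1046, 0.017], [0.4529, -0.1198, 0.017]] [ 0.5001 -0.1122  0.017 ] 0.09562758089768093 9.103672633644804
0.0335 [[0.5448, -0.1099, 0.0335], [0.4547, -0.1244, 0.0335]] [ 0.4997 -0.1172  0.0335] 0.09124161755925166 9.103672633644786
```

```bash
python3 - <<'E'
from h import *
to([.462,-.3595,.20],131)
E
```

```text
t 2.87 tcp [ 0.5055 -0.1386  0.2333] tx [-0.02  -0.005 -1.   ] ty [-0.979  0.205  0.018] tz [ 0.205  0.979 -0.009] F [-0.3 -0.4 -0.4] w 0.0854 q [-0.26  0.3   0.09  1.38 -0.01 -1.63]
shift tool xyz [ 0.0352 -0.0033 -0.2248]
roll 0.6486 deg world -37.16
```

{"fn": "arm_command", "kwargs": {"motion": [{"x":0.005,"y":0,"z":-0.0375,"roll":0,"fingers":1},{"x":0.005,"y":0,"z":-0.0375,"roll":0,"fingers":1},{"x":0.005,"y":0,"z":-0.0375,"roll":0,"fingers":1},{"x":0.005,"y":0,"z":-0.0375,"roll":0,"fingers":1},{"x":0.005,"y":0,"z":-0.0375,"roll":0,"fingers":1},{"x":0.005,"y":0,"z":-0.0375,"roll":0,"fingers":1},{"x":0,"y":0,"z":0,"roll":0.125,"fingers":1},{"x":0,"y":0,"z":0,"roll":0.125,"fingers":1},{"x":0,"y":0,"z":0,"roll":0.125,"fingers":1},{"x":0,"y":0,"z":0,"roll":0.125,"fingers":1},{"x":0,"y":0,"z":0,"roll":0.125,"fingers":1},{"x":0,"y":0,"z":0,"roll":0.02,"fingers":1},{"x":0,"y":0,"z":0,"roll":0,"fingers":1}]}}

```text
clock: 3.95
eef_pos: [0.4541, -0.3686, 0.1972]
tool_rot: [-0.24, 0.672, 0.247, 0.655]
ft_force: [0.2, -0.8, -0.6]
grip_width: 0.0854
```

```bash
python3 - <<'E'
from h import *
to([.462,-.3595,.20],131)
c=load('wrist');cv2.imwrite('pics/w2.png',c['frame'][:,:,::-1])
E
```

```text
t 3.95 tcp [ 0.4541 -0.3686  0.1972] tx [-0.026  0.001 -1.   ] ty [-0.647  0.762  0.017] tz [ 0.762  0.647 -0.019] F [ 0.2 -0.8 -0.6] w 0.0854 q [-0.67  0.44  0.2   1.35 -0.02 -1.38]
shift tool xyz [-0.0029  0.0019  0.0118]
roll -0.0121 deg world 0.69
```

View pics/w2.png

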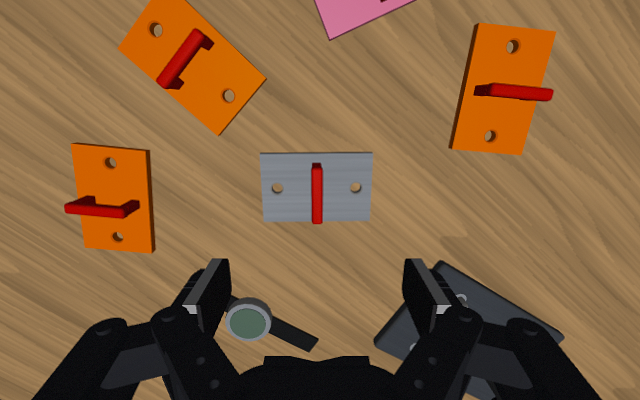

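The grey plate lies centred at about (317,187), with its holes at (278,188) and (356,188) and the red bar vertical in the image. This confirms the choice.

```bash
python3 - <<'E'
from h import *
w=saved('wrist')
f=w.f.astype(int)
hsv=cv2.cvtColor(w.f,cv2.COLOR_RGB2HSV)
reg=np.zeros(f.shape[:2],bool);reg[145:230,250:385]=1
red=((hsv[...,0]<8)|(hsv[...,0]>172))&(hsv[...,1]>150)&reg
g=(((hsv[...,1]<45))|red)&reg
for nm,m,z in (('plate',g,.010),('bar',red,.044)):
    c=max(cv2.findContours(m.astype(np.uint8)*255,0,2)[0],key=cv2.contourArea).reshape(-1,2)
    print(nm,c.min(0),c.max(0))
    r=cv2.minAreaRect((w.plane(c,z)[:,:2]*1000).astype(np.float32));print(r)
H=w.plane([(278,188),(356,188)],.010);print(H,H.mean(0),np.linalg.norm(H[0]-H[1]),np.degrees(np.arctan2(*(H[0]-H[1])[1::-1])))
crop(w.f,250,140,385,230,5,'pics/w2c.png')
E
```

```text
plate [260 153] [372 223]
((463.61004638671875, -357.69482421875), (82.85211944580078, 125.06703186035156), 40.164527893066406)
bar [311 163] [322 223]
((460.0849609375, -360.8441467285156), (64.43571472167969, 11.036619186401367), 40.66486740112305)
[[ 0.49032143 -0.3918425   0.01      ]
 [ 0.43320683 -0.32387085  0.01      ]] [ 0.46176413 -0.35785667  0.01      ] 0.0887818842835872 -49.96063920452451
```

View pics/w2c.png

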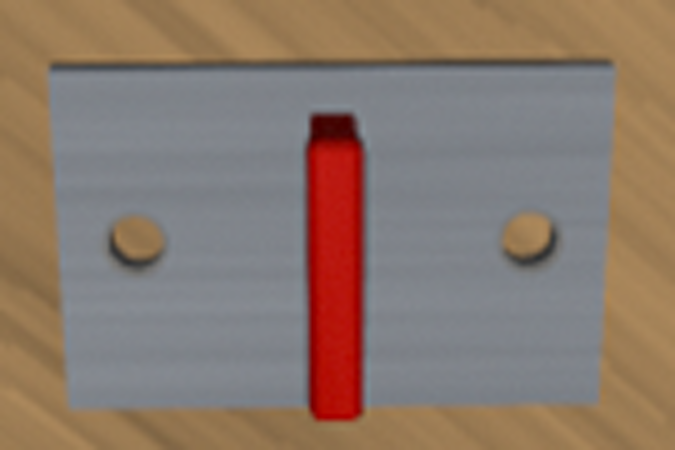

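```bash
python3 - <<'E'
from h import *
to([.462,-.3585,.020],130.3)
E
```

```text
t 4.0 tcp [ 0.4541 -0.3686  0.1972] tx [-0.026  0.001 -1.   ] ty [-0.648  0.762  0.018] tz [ 0.761  0.648 -0.019] F [0.1 1.2 0.1] w 0.0855 q [-0.67  0.44  0.2   1.35 -0.02 -1.38]
shift tool xyz [ 0.1769 -0.0006  0.0158]
roll 0.0014 deg world -0.08
```

{"fn": "arm_command", "kwargs": {"motion": [{"x":0.02,"y":0,"z":0.004,"roll":0,"fingers":1},{"x":0.02,"y":0,"z":0.004,"roll":0,"fingers":1},{"x":0.02,"y":0,"z":0.004,"roll":0,"fingers":1},{"x":0.02,"y":0,"z":0.004,"roll":0,"fingers":1},{"x":0.02,"y":0,"z":0,"roll":0,"fingers":1},{"x":0.02,"y":0,"z":0,"roll":0,"fingers":1},{"x":0.01,"y":0,"z":0,"roll":0,"fingers":1},{"x":0,"y":0,"z":0,"roll":0,"fingers":1}]}}

```text
clock: 4.67
eef_pos: [0.4653, -0.3584, 0.0635]
tool_rot: [-0.241, 0.671, 0.245, 0.657]
ft_force: [0.1, 0.3, 0.9]
grip_width: 0.0854
```

```bash
python3 - <<'E'
from h import *
to([.462,-.3585,.020],130.3)
E
```

```text
t 4.67 tcp [ 0.4653 -0.3584  0.0635] tx [-0.021 -0.002 -1.   ] ty [-0.646  0.764  0.012] tz [ 0.763  0.646 -0.018] F [0.1 0.3 0.9] w 0.0854 q [-0.65  0.54 -0.    1.04 -0.01 -1.35]
shift tool xyz [ 0.0435  0.0015 -0.0019]
roll -0.0015 deg world 0.09
```

{"fn": "arm_command", "kwargs": {"motion": [{"x":0.016,"y":0.0005,"z":-0.001,"roll":0,"fingers":1},{"x":0.016,"y":0.0005,"z":-0.001,"roll":0,"fingers":1},{"x":0.011,"y":0.0005,"z":0,"roll":0,"fingers":1},{"x":0,"y":0,"z":0,"roll":0,"fingers":1}]}}

```text
clock: 5.0
eef_pos: [0.4639, -0.3599, 0.0221]
tool_rot: [-0.242, 0.671, 0.244, 0.658]
ft_force: [-0.8, 1.0, -0.2]
grip_width: 0.0855
```

```bash
python3 - <<'E'
from h import *
to([.462,-.3585,.020],130.3)
E
```

```text
t 5.0 tcp [ 0.4639 -0.3599  0.0221] tx [-0.018 -0.005 -1.   ] ty [-0.645  0.764  0.008] tz [ 0.764  0.645 -0.017] F [-0.8  1.  -0.2] w 0.0855 q [-0.65  0.58 -0.05  0.95 -0.01 -1.35]
shift tool xyz [ 0.0022  0.0023 -0.0005]
roll -0.002 deg world 0.12
```

{"fn": "arm_command", "kwargs": {"motion": [{"x":0.001,"y":0.0024,"z":0,"roll":0,"fingers":1},{"x":0,"y":0,"z":0,"roll":0,"fingers":0.3},{"x":0,"y":0,"z":0,"roll":0,"fingers":0},{"x":0,"y":0,"z":0,"roll":0,"fingers":0},{"x":0,"y":0,"z":0,"roll":0,"fingers":0},{"x":0,"y":0,"z":0,"roll":0,"fingers":0},{"x":0,"y":0,"z":0,"roll":0,"fingers":0},{"x":0,"y":0,"z":0,"roll":0,"fingers":0}]}}

```text
clock: 5.67
eef_pos: [0.4645, -0.3591, 0.0268]
tool_rot: [-0.244, 0.669, 0.242, 0.659]
ft_force: [1.6, -0.6, -2.8]
grip_width: 0.0107
```

```bash
python3 - <<'E'
from h import *
to([.462,-.3585,.020],130.3)
c=load('wrist');cv2.imwrite('pics/w3.png',c['frame'][:,:,::-1])
E
```

```text
t 5.67 tcp [ 0.4645 -0.3591  0.0268] tx [-0.013 -0.008 -1.   ] ty [-0.645  0.764  0.002] tz [ 0.764  0.645 -0.015] F [ 1.6 -0.6 -2.8] w 0.0107 q [-0.65  0.57 -0.05  0.95 -0.01 -1.35]
shift tool xyz [ 0.0068  0.0021 -0.0014]
roll -0.002 deg world 0.12
```

View pics/w3.png

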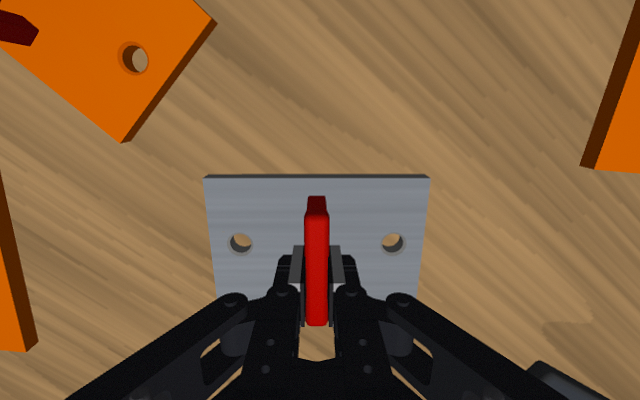

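{"fn": "arm_command", "kwargs": {"motion": [{"x":0,"y":0,"z":0,"roll":0,"fingers":0},{"x":0,"y":0,"z":0,"roll":0,"fingers":0},{"x":0,"y":0,"z":0,"roll":0,"fingers":0}]}}

```text
clock: 5.97
eef_pos: [0.4645, -0.3591, 0.0267]
tool_rot: [-0.244, 0.669, 0.242, 0.659]
ft_force: [-0.4, 1.1, 1.1]
grip_width: 0.0102
```

{"fn": "arm_command", "kwargs": {"motion": [{"x":0,"y":0,"z":0,"roll":0,"fingers":0.4},{"x":0,"y":0,"z":0,"roll":0,"fingers":0.4}]}}

```text
clock: 6.13
eef_pos: [0.4646, -0.3594, 0.0265]
tool_rot: [-0.244, 0.669, 0.242, 0.659]
ft_force: [0.7, 0.0, 0.5]
grip_width: 0.0334
```

{"fn": "arm_command", "kwargs": {"motion": [{"x":0.006,"y":0.001,"z":-0.001,"roll":0,"fingers":0.4},{"x":0.004,"y":0.001,"z":0,"roll":0,"fingers":0.4},{"x":0,"y":0,"z":0,"roll":0,"fingers":0.4}]}}

```text
clock: 6.38
eef_pos: [0.4628, -0.3591, 0.0159]
tool_rot: [-0.245, 0.669, 0.241, 0.659]
ft_force: [-0.7, 0.3, -0.1]
grip_width: 0.0345
```

{"fn": "arm_command", "kwargs": {"motion": [{"x":0,"y":0,"z":0,"roll":0,"fingers":0},{"x":0,"y":0,"z":0,"roll":0,"fingers":0},{"x":0,"y":0,"z":0,"roll":0,"fingers":0},{"x":0,"y":0,"z":0,"roll":0,"fingers":0},{"x":0,"y":0,"z":0,"roll":0,"fingers":0}]}}

```text
clock: 6.8
eef_pos: [0.4628, -0.3593, 0.0155]
tool_rot: [-0.245, 0.669, 0.241, 0.659]
ft_force: [0.1, 0.4, -0.3]
grip_width: 0.0108
```

{"fn": "arm_command", "kwargs": {"motion": [{"x":-0.01,"y":0,"z":0,"roll":0,"fingers":0},{"x":-0.02,"y":0,"z":0,"roll":0,"fingers":0},{"x":-0.025,"y":0,"z":0,"roll":0,"fingers":0},{"x":-0.025,"y":0,"z":0,"roll":0,"fingers":0},{"x":0,"y":0.018,"z":0.02,"roll":0,"fingers":0},{"x":0,"y":0.02,"z":0.023,"roll":0,"fingers":0},{"x":0,"y":0.02,"z":0.023,"roll":0,"fingers":0},{"x":0,"y":0.02,"z":0.023,"roll":0,"fingers":0},{"x":0,"y":0.02,"z":0.023,"roll":0,"fingers":0},{"x":0,"y":0.02,"z":0.023,"roll":0,"fingers":0},{"x":0,"y":0,"z":0,"roll":-0.125,"fingers":0},{"x":0,"y":0,"z":0,"roll":-0.125,"fingers":0},{"x":0,"y":0,"z":0,"roll":-0.125,"fingers":0},{"x":0,"y":0,"z":0,"roll":-0.125,"fingers":0},{"x":0,"y":0,"z":0,"roll":-0.125,"fingers":0},{"x":0,"y":0,"z":0,"roll":-0.125,"fingers":0},{"x":0,"y":0,"z":0,"roll":-0.125,"fingers":0},{"x":0,"y":0,"z":0,"roll":-0.1,"fingers":0},{"x":0,"y":0,"z":0,"roll":0,"fingers":0}]}}

```text
clock: 8.38
eef_pos: [0.4693, -0.1607, 0.0824]
tool_rot: [-0.505, 0.483, 0.546, 0.463]
ft_force: [0.0, 0.0, -8.0]
grip_width: 0.0112
```

```bash
python3 - <<'E'
from h import *
to([.4997,-.1173,.10],188.8)
c=load('wrist');cv2.imwrite('pics/w4.png',c['frame'][:,:,::-1])
E
```

```text
t 8.38 tcp [ 0.4693 -0.1607  0.0824] tx [-0.063  0.018 -0.998] ty [-0.993 -0.106  0.06 ] tz [-0.105  0.994  0.024] F [ 0.  0. -8.] w 0.0112 q [-0.33  0.4  -0.18  1.05 -0.   -2.  ]
shift tool xyz [-0.0187 -0.0337  0.0404]
roll -0.0473 deg world 2.71
```

View pics/w4.png

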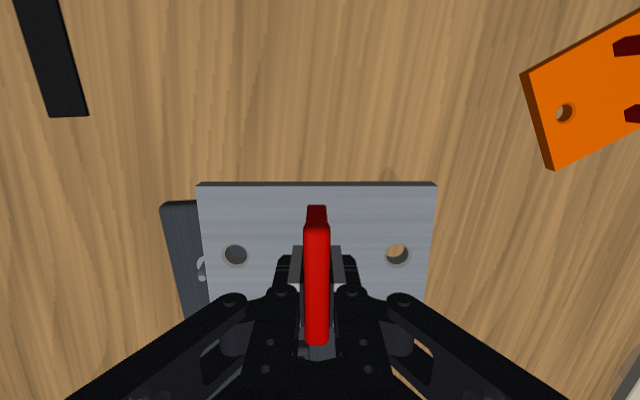

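{"fn": "arm_command", "kwargs": {"motion": [{"x":0,"y":-0.017,"z":0.01,"roll":-0.024,"fingers":0},{"x":0,"y":-0.017,"z":0.01,"roll":-0.023,"fingers":0}]}}

```text
clock: 8.6
eef_pos: [0.4964, -0.1382, 0.0798]
tool_rot: [-0.51, 0.475, 0.556, 0.452]
ft_force: [0.4, 1.0, -7.6]
grip_width: 0.0111
```

```bash
python3 - <<'E'
from h import *
to([.4997,-.1173,.10],188.8)
E
```

```text
t 8.6 tcp [ 0.4964 -0.1382  0.0798] tx [-0.07   0.018 -0.997] ty [-0.988 -0.14   0.067] tz [-0.138  0.99   0.027] F [ 0.4  1.  -7.6] w 0.0111 q [-0.27  0.44 -0.13  1.08 -0.   -1.98]
shift tool xyz [-0.02   -0.0048  0.0208]
roll -0.0133 deg world 0.76
```

{"fn": "arm_command", "kwargs": {"motion": [{"x":-0.02,"y":0,"z":0.0,"roll":0,"fingers":0},{"x":-0.02,"y":0,"z":0.0,"roll":0,"fingers":0},{"x":-0.02,"y":0,"z":0.0,"roll":0,"fingers":0}]}}

```text
clock: 8.85
eef_pos: [0.498, -0.1352, 0.1343]
tool_rot: [-0.504, 0.478, 0.56, 0.451]
ft_force: [1.4, -0.3, -6.7]
grip_width: 0.011
```

```bash
python3 - <<'E'
from h import *
to([.4997,-.1173,.10],188.8)
E
```

```text
t 8.85 tcp [ 0.498  -0.1352  0.1343] tx [-0.084  0.024 -0.996] ty [-0.988 -0.135  0.08 ] tz [-0.133  0.991  0.035] F [ 1.4 -0.3 -6.7] w 0.011 q [-0.27  0.4  -0.03  1.22  0.   -1.97]
shift tool xyz [ 0.0345 -0.0068  0.0163]
roll -0.0173 deg world 0.99
```

{"fn": "arm_command", "kwargs": {"motion": [{"x":0.008,"y":-0.001,"z":0.003,"roll":-0.003,"fingers":0},{"x":0.008,"y":-0.001,"z":0.003,"roll":-0.003,"fingers":0},{"x":0.008,"y":-0.001,"z":0.003,"roll":-0.003,"fingers":0},{"x":0.008,"y":-0.001,"z":0.003,"roll":-0.003,"fingers":0},{"x":0.008,"y":-0.001,"z":0.003,"roll":-0.003,"fingers":0},{"x":0.008,"y":-0.001,"z":0.003,"roll":-0.003,"fingers":0}]}}

```text
clock: 9.35
eef_pos: [0.4978, -0.1141, 0.0822]
tool_rot: [-0.508, 0.474, 0.562, 0.449]
ft_force: [-1.0, -0.8, -8.1]
grip_width: 0.0112
```

```bash
python3 - <<'E'
from h import *
to([.4997,-.1173,.10],188.8)
E
```

```text
t 9.35 tcp [ 0.4978 -0.1141  0.0822] tx [-0.082  0.023 -0.996] ty [-0.986 -0.147  0.077] tz [-0.144  0.989  0.034] F [-1.  -0.8 -8.1] w 0.0112 q [-0.23  0.44 -0.12  1.09  0.   -1.94]
shift tool xyz [-0.0179 -0.0001 -0.0028]
roll -0.0059 deg world 0.34
```

{"fn": "arm_command", "kwargs": {"motion": [{"x":0,"y":0,"z":0,"roll":0,"fingers":0},{"x":0,"y":0,"z":0,"roll":0,"fingers":0},{"x":0,"y":0,"z":0,"roll":0,"fingers":0}]}}

```text
clock: 9.6
eef_pos: [0.4933, -0.112, 0.0766]
tool_rot: [-0.504, 0.476, 0.566, 0.447]
ft_force: [0.7, -1.4, -8.1]
grip_width: 0.0109
```

```bash
python3 - <<'E'
from h import *
to([.4997,-.1173,.10],188.8)
E
```

```text
t 9.6 tcp [ 0.4933 -0.112   0.0766] tx [-0.093  0.025 -0.995] ty [-0.985 -0.148  0.088] tz [-0.145  0.989  0.039] F [ 0.7 -1.4 -8.1] w 0.0109 q [-0.23  0.44 -0.13  1.09  0.   -1.94]
shift tool xyz [-0.024  -0.0034 -0.0053]
roll -0.0043 deg world 0.25
```

{"fn": "arm_command", "kwargs": {"motion": [{"x":-0.008,"y":0,"z":0,"roll":0,"fingers":0},{"x":-0.008,"y":0,"z":0,"roll":0,"fingers":0},{"x":-0.008,"y":0,"z":0,"roll":0,"fingers":0},{"x":-0.008,"y":0,"z":0,"roll":0,"fingers":0},{"x":-0.008,"y":0,"z":0,"roll":0,"fingers":0},{"x":-0.008,"y":0,"z":0,"roll":0,"fingers":0},{"x":-0.008,"y":0,"z":0,"roll":0,"fingers":0},{"x":-0.008,"y":0,"z":0,"roll":0,"fingers":0}]}}

```text
clock: 10.27
eef_pos: [0.5012, -0.1149, 0.1491]
tool_rot: [-0.506, 0.476, 0.564, 0.448]
ft_force: [-0.0, 0.3, -7.5]
grip_width: 0.0109
```

```bash
python3 - <<'E'
from h import *
to([.4997,-.1173,.10],188.8)
E
```

```text
t 10.27 tcp [ 0.5012 -0.1149  0.1491] tx [-0.088  0.024 -0.996] ty [-0.986 -0.147  0.083] tz [-0.144  0.989  0.037] F [-0.   0.3 -7.5] w 0.0109 q [-0.23  0.39 -0.01  1.26  0.   -1.94]
shift tool xyz [ 0.0489 -0.0023 -0.004 ]
roll -0.006 deg world 0.34
```

{"fn": "arm_command", "kwargs": {"motion": [{"x":0.04,"y":0,"z":0,"roll":0,"fingers":0}]}}

```text
clock: 10.35
eef_pos: [0.5066, -0.116, 0.119]
tool_rot: [-0.513, 0.472, 0.557, 0.452]
ft_force: [5.8, -0.5, -5.8]
grip_width: 0.0109
```

```bash
python3 - <<'E'
from h import *
to([.4997,-.1173,.10],188.8)
E
```

```text
t 10.35 tcp [ 0.5066 -0.116   0.119 ] tx [-0.066  0.019 -0.998] ty [-0.987 -0.146  0.063] tz [-0.145  0.989  0.028] F [ 5.8 -0.5 -5.8] w 0.0109 q [-0.23  0.41 -0.06  1.17  0.   -1.94]
shift tool xyz [ 0.0194  0.0058 -0.0008]
roll -0.0066 deg world 0.38
```

{"fn": "arm_command", "kwargs": {"motion": [{"x":-0.008,"y":0,"z":0,"roll":0,"fingers":0},{"x":-0.008,"y":0,"z":0,"roll":0,"fingers":0},{"x":-0.008,"y":0,"z":0,"roll":0,"fingers":0},{"x":-0.008,"y":0,"z":0,"roll":0,"fingers":0}]}}

```text
clock: 10.68
eef_pos: [0.4945, -0.1134, 0.1407]
tool_rot: [-0.502, 0.477, 0.567, 0.446]
ft_force: [0.5, 0.2, -7.2]
grip_width: 0.0109
```

```bash
python3 - <<'E'
from h import *
to([.4997,-.1173,.10],188.8)
E
```

```text
t 10.68 tcp [ 0.4945 -0.1134  0.1407] tx [-0.098  0.026 -0.995] ty [-0.985 -0.147  0.093] tz [-0.143  0.989  0.04 ] F [ 0.5  0.2 -7.2] w 0.0109 q [-0.23  0.39 -0.03  1.25  0.   -1.94]
shift tool xyz [ 0.0399 -0.0083 -0.0062]
roll -0.0058 deg world 0.33
```

{"fn": "arm_command", "kwargs": {"motion": [{"x":0.04,"y":0,"z":0,"roll":0,"fingers":0},{"x":-0.008,"y":0,"z":0,"roll":0,"fingers":0}]}}

```text
clock: 10.85
eef_pos: [0.4897, -0.1122, 0.1093]
tool_rot: [-0.502, 0.477, 0.567, 0.446]
ft_force: [-9.0, 1.4, -12.3]
grip_width: 0.0108
```

```bash
python3 - <<'E'
from h import *
to([.4997,-.1173,.10],188.8)
E
```

```text
t 10.85 tcp [ 0.4897 -0.1122  0.1093] tx [-0.099  0.027 -0.995] ty [-0.985 -0.147  0.094] tz [-0.143  0.989  0.041] F [ -9.    1.4 -12.3] w 0.0108 q [-0.23  0.41 -0.09  1.17  0.   -1.94]
shift tool xyz [ 0.0081 -0.01   -0.0069]
roll -0.0057 deg world 0.32
```

```bash
python3 - <<'E'
from h import *
c=load('wrist');cv2.imwrite('pics/w5.png',c['frame'][:,:,::-1])
to([.4997,-.1173,.10],188.8)
E
```

```text
t 10.9 tcp [ 0.4968 -0.1138  0.1172] tx [-0.084  0.023 -0.996] ty [-0.986 -0.146  0.08 ] tz [-0.144  0.989  0.035] F [ 2.8 -0.3 -4.3] w 0.0108 q [-0.23  0.4  -0.08  1.18  0.   -1.94]
shift tool xyz [ 0.0168 -0.0037 -0.0045]
roll -0.0062 deg world 0.35
```

View pics/w5.png

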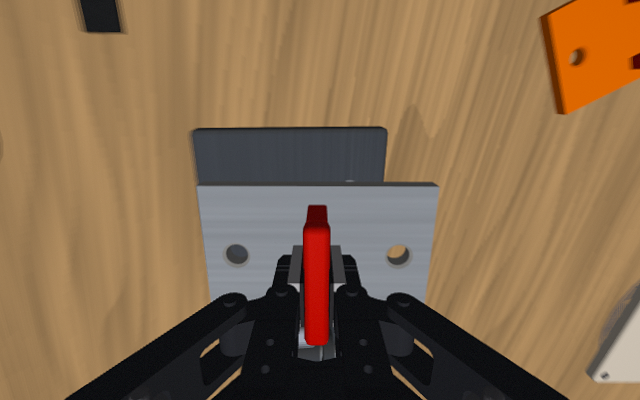

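```bash
cat >> h.py <<'E'
CT=np.array([-0.1425,-0.0007,-0.0821])
def camtool(w):
    # camera as fixed in the tool frame: axes from geometry (x right, y down, z fwd)
    f=np.array([.9466,.0007,.3223]);f/=np.linalg.norm(f)
    return f
E
python3 - <<'E'
from h import *
w=saved('wrist');o,R=st()
print('cam rows in tool',(w.R@R).round(3).tolist(),'C',(R.T@(w.C-o['eef_pos'])).round(4))
# rays in tool frame onto plane tool x = .0055 (plate top)
r=w.ray([(236.5,254),(397.5,254.5),(197,185),(438,185)])@R; C=R.T@(w.C-o['eef_pos'])
for X in (.003,.0055,.008):
    k=(X-C[0])/r[:,0]; P=C+r*k[:,None]; print(X,P.round(4).tolist())
E
```

```text
t 10.9 tcp [ 0.4968 -0.1138  0.1172] tx [-0.084  0.023 -0.996] ty [-0.986 -0.146  0.08 ] tz [-0.144  0.989  0.035] F [ 2.8 -0.3 -4.3] w 0.0108 q [-0.23  0.4  -0.08  1.18  0.   -1.94]
cam rows in tool [[-0.015, 1.0, -0.0], [-0.329, -0.004, 0.944], [0.944, 0.014, 0.329]] C [-0.1337  0.0035 -0.0827]
0.003 [[0.003, -0.0351, -0.0055], [0.003, 0.0474, -0.0046], [0.003, -0.0504, -0.0422], [0.003, 0.0634, -0.0418]]
0.0055 [[0.0055, -0.0358, -0.0041], [0.0055, 0.0482, -0.0031], [0.0055, -0.0514, -0.0415], [0.0055, 0.0645, -0.041]]
0.008 [[0.008, -0.0365, -0.0027], [0.008, 0.049, -0.0017], [0.008, -0.0524, -0.0407], [0.008, 0.0656, -0.0403]]
```

```bash
python3 - <<'E'
from h import *
w=saved('wrist')
M=np.array([[0,1,0],[-.3223,0,.9466],[.9466,0,.3223]])
uv=np.array([(236.5,254),(397.5,254.5),(197,185),(438,185)],float)
p=cv2.undistortPoints(uv.reshape(-1,1,2),w.K,w.d).reshape(-1,2)
r=np.c_[p,np.ones(4)]@M
for X in (.003,.0055,.008,.0105,.013):
    k=(X-CT[0])/r[:,0]; P=CT+r*k[:,None]; print(X,P.round(4).tolist())
E
```

```text
0.003 [[0.003, -0.044, -0.001], [0.003, 0.0434, -0.0007], [0.003, -0.0605, -0.0399], [0.003, 0.0603, -0.0399]]
0.0055 [[0.0055, -0.0447, 0.0004], [0.0055, 0.0442, 0.0007], [0.0055, -0.0615, -0.0392], [0.0055, 0.0614, -0.0392]]
0.008 [[0.008, -0.0454, 0.0018], [0.008, 0.0449, 0.0021], [0.008, -0.0625, -0.0385], [0.008, 0.0624, -0.0385]]
0.0105 [[0.0105, -0.0462, 0.0032], [0.0105, 0.0457, 0.0035], [0.0105, -0.0636, -0.0378], [0.0105, 0.0635, -0.0378]]
0.013 [[0.013, -0.0469, 0.0046], [0.013, 0.0464, 0.0049], [0.013, -0.0646, -0.037], [0.013, 0.0645, -0.037]]
```

{"fn": "arm_command", "kwargs": {"motion": [{"x":0.011,"y":-0.0035,"z":-0.002,"roll":-0.0015,"fingers":0},{"x":0.011,"y":-0.0035,"z":-0.002,"roll":-0.0015,"fingers":0},{"x":0.011,"y":-0.0035,"z":-0.002,"roll":-0.0015,"fingers":0},{"x":0.011,"y":-0.0035,"z":-0.002,"roll":-0.0015,"fingers":0}]}}

```text
clock: 11.23
eef_pos: [0.5184, -0.1211, 0.0769]
tool_rot: [-0.515, 0.47, 0.558, 0.45]
ft_force: [0.9, -1.3, -8.4]
grip_width: 0.0107
```

```bash
python3 - <<'E'
from h import *
o,R=st(); p=o['eef_pos']+R@np.array([.0165,0,.001]); d=np.array([.5002,-.1177,.016])-p
print('plate origin',p.round(4),'err tool',(R.T@d).round(4)); to([.5,-.1,.1],188.8)
E
```

```text
t 11.23 tcp [ 0.5184 -0.1211  0.0769] tx [-0.064  0.018 -0.998] ty [-0.986 -0.153  0.06 ] tz [-0.151  0.988  0.028] F [ 0.9 -1.3 -8.4] w 0.0107 q [-0.23  0.47 -0.09  1.08  0.   -1.96]
plate origin [ 0.5172 -0.1198  0.0605] err tool [0.0455 0.0137 0.0034]
t 11.23 tcp [ 0.5184 -0.1211  0.0769] tx [-0.064  0.018 -0.998] ty [-0.986 -0.153  0.06 ] tz [-0.151  0.988  0.028] F [ 0.9 -1.3 -8.4] w 0.0107 q [-0.23  0.47 -0.09  1.08  0.   -1.96]
shift tool xyz [-0.0215  0.0163  0.0243]
roll 0.0 deg world -0.0
```

{"fn": "arm_command", "kwargs": {"motion": [{"x":0.004,"y":0.0035,"z":0.001,"roll":0,"fingers":0},{"x":0.004,"y":0.0035,"z":0.001,"roll":0,"fingers":0},{"x":0.004,"y":0.001,"z":0.001,"roll":0,"fingers":0}]}}

```text
clock: 11.48
eef_pos: [0.5097, -0.1196, 0.0615]
tool_rot: [-0.514, 0.47, 0.558, 0.45]
ft_force: [0.2, 0.0, -7.2]
grip_width: 0.0108
```

```bash
cat >> h.py <<'E'
def pl():
    o,R=st(); p=o['eef_pos']+R@np.array([.0165,0,.001]); d=np.array([.5002,-.1177,.016])-p
    print('plate origin',p.round(4),'err tool',(R.T@d).round(4),'err world',d.round(4))
E
python3 -c "
from h import *
pl()"
```

```text
t 11.48 tcp [ 0.5097 -0.1196  0.0615] tx [-0.066  0.019 -0.998] ty [-0.986 -0.152  0.062] tz [-0.151  0.988  0.029] F [ 0.2  0.  -7.2] w 0.0108 q [-0.23  0.47 -0.13  1.04  0.   -1.96]
plate origin [ 0.5084 -0.1183  0.045 ] err tool [0.0295 0.0062 0.001 ] err world [-0.0082  0.0006 -0.029 ]
```

{"fn": "arm_command", "kwargs": {"motion": [{"x":-0.001,"y":0.0025,"z":0.0005,"roll":0,"fingers":0},{"x":0,"y":0.0022,"z":0.0005,"roll":0,"fingers":0}]}}

```text
clock: 11.65
eef_pos: [0.5032, -0.1189, 0.0613]
tool_rot: [-0.513, 0.471, 0.559, 0.449]
ft_force: [0.5, -0.3, -8.4]
grip_width: 0.0108
```

```bash
python3 -c "
from h import *
pl()"
```

```text
t 11.65 tcp [ 0.5032 -0.1189  0.0613] tx [-0.069  0.02  -0.997] ty [-0.986 -0.153  0.065] tz [-0.151  0.988  0.03 ] F [ 0.5 -0.3 -8.4] w 0.0108 q [-0.23  0.46 -0.14  1.04  0.   -1.96]
plate origin [ 0.5019 -0.1175  0.0449] err tool [ 0.029  -0.0002 -0.0008] err world [-0.0017 -0.0002 -0.0289]
```

{"fn": "arm_command", "kwargs": {"motion": [{"x":0.004,"y":-0.0008,"z":0,"roll":0,"fingers":0},{"x":0.004,"y":-0.0008,"z":0,"roll":0,"fingers":0}]}}

```text
clock: 11.82
eef_pos: [0.5041, -0.1186, 0.0542]
tool_rot: [-0.514, 0.471, 0.559, 0.45]
ft_force: [-0.4, -0.0, -7.9]
grip_width: 0.0107
```

```bash
python3 -c "
from h import *
pl()"
```

```text
t 11.82 tcp [ 0.5041 -0.1186  0.0542] tx [-0.068  0.019 -0.998] ty [-0.986 -0.152  0.064] tz [-0.151  0.988  0.029] F [-0.4 -0.  -7.9] w 0.0107 q [-0.23  0.47 -0.15  1.02  0.   -1.96]
plate origin [ 0.5029 -0.1173  0.0378] err tool [ 0.0219  0.0013 -0.0007] err world [-0.0027 -0.0004 -0.0218]
```

{"fn": "arm_command", "kwargs": {"motion": [{"x":0.002,"y":0.001,"z":-0.0004,"roll":0,"fingers":0},{"x":0.003,"y":0.0,"z":-0.0003,"roll":0,"fingers":0}]}}

```text
clock: 11.98
eef_pos: [0.5034, -0.1193, 0.0493]
tool_rot: [-0.514, 0.47, 0.558, 0.45]
ft_force: [0.6, -0.1, -7.4]
grip_width: 0.011
```

```bash
python3 -c "
from h import *
pl()"
```

```text
t 11.98 tcp [ 0.5034 -0.1193  0.0493] tx [-0.066  0.019 -0.998] ty [-0.986 -0.153  0.062] tz [-0.151  0.988  0.029] F [ 0.6 -0.1 -7.4] w 0.011 q [-0.23  0.47 -0.16  1.    0.   -1.96]
plate origin [ 0.5021 -0.118   0.0328] err tool [0.0169 0.0008 0.0001] err world [-0.0019  0.0003 -0.0168]
```

{"fn": "arm_command", "kwargs": {"motion": [{"x":0.004,"y":0.0004,"z":0,"roll":0,"fingers":0},{"x":0.003,"y":0.0003,"z":0,"roll":0,"fingers":0}]}}

```text
clock: 12.15
eef_pos: [0.5018, -0.119, 0.0423]
tool_rot: [-0.514, 0.47, 0.559, 0.45]
ft_force: [-1.0, 0.6, -7.5]
grip_width: 0.011
```

```bash
python3 -c "
from h import *
pl()
c=load('wrist');cv2.imwrite('pics/w6.png',c['frame'][:,:,::-1])"
```

```text
t 12.15 tcp [ 0.5018 -0.119   0.0423] tx [-0.066  0.02  -0.998] ty [-0.986 -0.153  0.063] tz [-0.151  0.988  0.029] F [-1.   0.6 -7.5] w 0.011 q [-0.23  0.48 -0.17  0.99  0.   -1.96]
plate origin [ 0.5006 -0.1177  0.0259] err tool [ 0.0099 -0.0002 -0.0002] err world [-0.0004  0.     -0.0099]
```

View pics/w6.png

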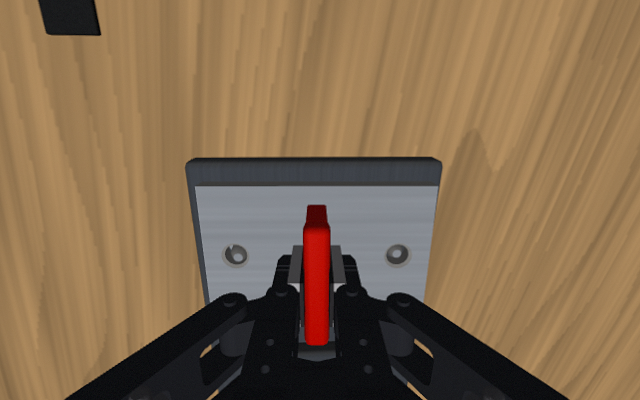

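Both pins now show inside the plate's holes at (236,254) and (397,254). I'll keep lowering.

{"fn": "arm_command", "kwargs": {"motion": [{"x":0.002,"y":-0.0008,"z":0,"roll":0,"fingers":0},{"x":0.002,"y":-0.0008,"z":0,"roll":0,"fingers":0},{"x":0.002,"y":-0.0008,"z":0,"roll":0,"fingers":0}]}}

```text
clock: 12.45
eef_pos: [0.5012, -0.1177, 0.0352]
tool_rot: [-0.512, 0.471, 0.56, 0.449]
ft_force: [-8.4, 2.4, 5.8]
grip_width: 0.0108
```

```bash
python3 -c "
from h import *
pl()"
```

```text
t 12.45 tcp [ 0.5012 -0.1177  0.0352] tx [-0.072  0.021 -0.997] ty [-0.986 -0.153  0.068] tz [-0.151  0.988  0.032] F [-8.4  2.4  5.8] w 0.0108 q [-0.23  0.49 -0.18  0.98  0.   -1.96]
plate origin [ 0.4999 -0.1163  0.0188] err tool [ 0.0028 -0.0003 -0.0015] err world [ 0.0003 -0.0014 -0.0028]
```

{"fn": "arm_command", "kwargs": {"motion": [{"x":0.001,"y":0.001,"z":0,"roll":0,"fingers":0},{"x":0.001,"y":0.001,"z":0,"roll":0,"fingers":0},{"x":0.001,"y":0.0005,"z":0,"roll":0,"fingers":0}]}}

```text
clock: 12.7
eef_pos: [0.5009, -0.1179, 0.0348]
tool_rot: [-0.514, 0.47, 0.559, 0.451]
ft_force: [-4.5, 2.2, 3.1]
grip_width: 0.011
```

```bash
python3 -c "
from h import *
pl();print(get_obs()['ft_torque'])"
```

```text
t 12.7 tcp [ 0.5009 -0.1179  0.0348] tx [-0.066  0.021 -0.998] ty [-0.986 -0.153  0.062] tz [-0.151  0.988  0.031] F [-4.5  2.2  3.1] w 0.011 q [-0.23  0.49 -0.18  0.97  0.01 -1.96]
plate origin [ 0.4997 -0.1165  0.0184] err tool [ 0.0023 -0.0005 -0.0013] err world [ 0.0005 -0.0012 -0.0024]
[ 0.32015626  0.4533705  -0.08686483]
```

{"fn": "arm_command", "kwargs": {"motion": [{"x":0.003,"y":0.0,"z":-0.0005,"roll":0,"fingers":0},{"x":0.003,"y":0.0,"z":-0.0005,"roll":0,"fingers":0},{"x":0.003,"y":0.0,"z":-0.0005,"roll":0,"fingers":0},{"x":0.003,"y":0.0,"z":-0.0005,"roll":0,"fingers":0}]}}

```text
clock: 13.03
eef_pos: [0.4993, -0.117, 0.0311]
tool_rot: [-0.514, 0.468, 0.56, 0.452]
ft_force: [-9.1, 4.5, 21.5]
grip_width: 0.011
```

```bash
python3 -c "
from h import *
pl();print(get_obs()['ft_torque'])"
```

```text
t 13.03 tcp [ 0.4993 -0.117   0.0311] tx [-0.064  0.025 -0.998] ty [-0.986 -0.154  0.06 ] tz [-0.153  0.988  0.035] F [-9.1  4.5 21.5] w 0.011 q [-0.24  0.49 -0.19  0.96  0.01 -1.96]
plate origin [ 0.498  -0.1156  0.0147] err tool [-0.0015 -0.0017 -0.0023] err world [ 0.0022 -0.0021  0.0013]
[ 0.59076268  1.70157764 -0.11075379]
```

```bash
python3 -c "
from h import *
c=load('wrist');crop(np.array(c['frame']),170,140,470,365,2.6,'pics/w7.png')
c=load('scene');crop(np.array(c['frame']),280,150,380,240,7,'pics/s7.png')
o=st()"
```

```text
t 13.13 tcp [ 0.4993 -0.117   0.0311] tx [-0.064  0.025 -0.998] ty [-0.986 -0.154  0.06 ] tz [-0.153  0.988  0.035] F [-8.   4.8 17.9] w 0.0108 q [-0.24  0.49 -0.19  0.96  0.01 -1.96]
```

View pics/w7.png

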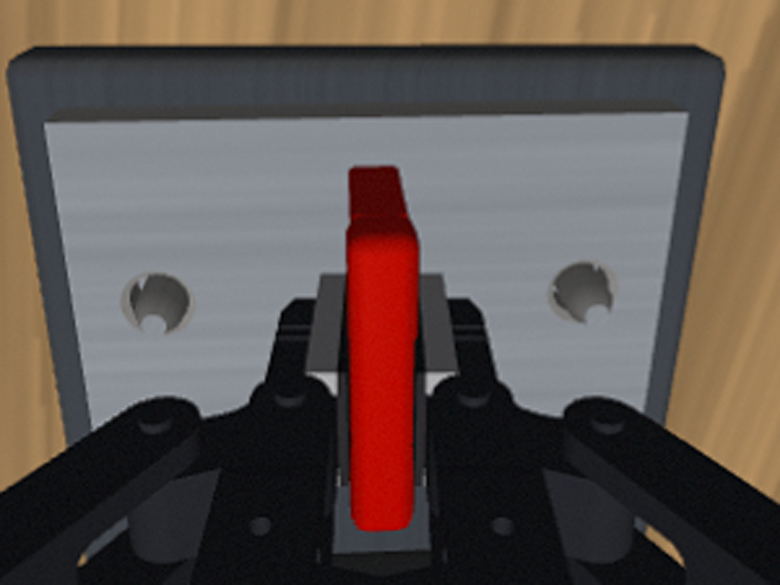

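View pics/s7.png

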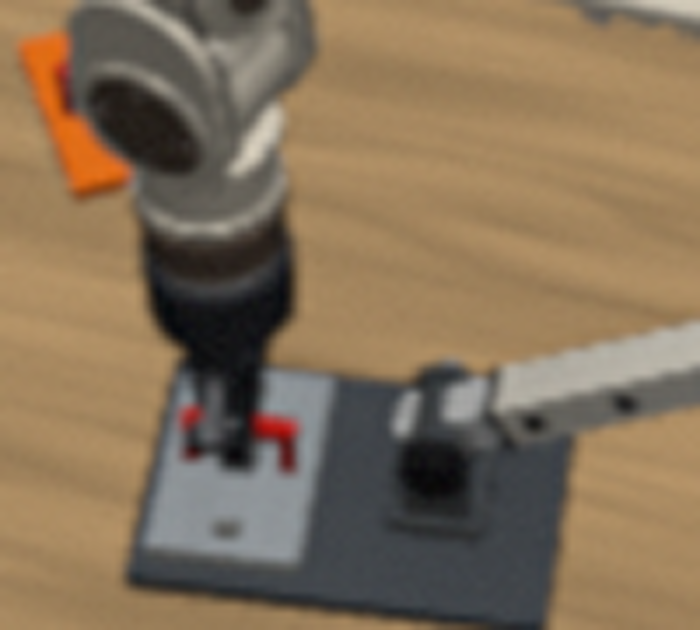

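The plate lies flat over both pins and has turned in the jaws to do so. I'll ease off and open.

{"fn": "arm_command", "kwargs": {"motion": [{"x":-0.002,"y":0.0,"z":0,"roll":0,"fingers":0},{"x":0,"y":0.0,"z":0,"roll":0,"fingers":0.1},{"x":0,"y":0.0,"z":0,"roll":0,"fingers":0.25},{"x":0,"y":0.0,"z":0,"roll":0,"fingers":0.45},{"x":0,"y":0.0,"z":0,"roll":0,"fingers":0.6},{"x":-0.005,"y":0.0,"z":0,"roll":0,"fingers":0.6},{"x":-0.02,"y":0.0,"z":0,"roll":0,"fingers":0.6},{"x":-0.03,"y":0.0,"z":0,"roll":0,"fingers":0.6},{"x":-0.03,"y":0.0,"z":0,"roll":0,"fingers":0.6},{"x":-0.03,"y":0.0,"z":0,"roll":0,"fingers":0.6}]}}

```text
clock: 13.97
eef_pos: [0.5061, -0.1207, 0.1482]
tool_rot: [-0.513, 0.469, 0.561, 0.45]
ft_force: [1.5, -0.1, 0.8]
grip_width: 0.051
```

```bash
python3 -c "
from h import *
c=load('wrist');cv2.imwrite('pics/w8.png',c['frame'][:,:,::-1])
o=st()"
```

```text
t 14.02 tcp [ 0.5103 -0.1218  0.1551] tx [-0.057  0.021 -0.998] ty [-0.987 -0.154  0.053] tz [-0.153  0.988  0.03 ] F [ 2.7 -0.8  3.6] w 0.0514 q [-0.24  0.38 -0.    1.25  0.01 -1.96]
```

View pics/w8.png

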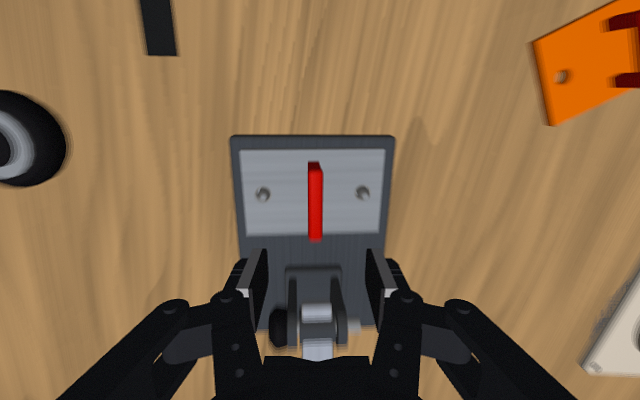

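Ballast seated: both pins show in the holes at (263,194) and (362,193), the plate is parallel to the foot and the gripper is off it. Next is the boom. I need the tool tilted square to it, so I'll test how the arm behaves at the edge of its reach on the left side.

{"fn": "arm_command", "kwargs": {"motion": [{"x":-0.02,"y":0.025,"z":0.0195,"roll":0,"fingers":0.8},{"x":-0.02,"y":0.025,"z":0.0195,"roll":0,"fingers":0.8},{"x":-0.02,"y":0.025,"z":0.0195,"roll":0,"fingers":0.8},{"x":-0.02,"y":0.025,"z":0.0195,"roll":0,"fingers":0.8},{"x":-0.02,"y":0.025,"z":0.0195,"roll":0,"fingers":0.8},{"x":-0.02,"y":0.025,"z":0.0195,"roll":0,"fingers":0.8},{"x":-0.02,"y":0.025,"z":0.0195,"roll":0,"fingers":0.8},{"x":-0.02,"y":0.025,"z":0.0195,"roll":0,"fingers":0.8}]}}

```text
clock: 14.68
eef_pos: [0.2969, -0.0007, 0.3338]
tool_rot: [-0.516, 0.468, 0.554, 0.455]
ft_force: [0.2, 0.8, 0.0]
grip_width: 0.0684
```

```bash
python3 -c "
from h import *
c=load('wrist');cv2.imwrite('pics/w9.png',c['frame'][:,:,::-1])
c=load('top');cv2.imwrite('pics/t9.png',c['frame'][:,:,::-1])
to([.2,.4,.38])"
```

```text
t 14.78 tcp [ 2.969e-01 -1.000e-04  3.367e-01] tx [-0.046  0.021 -0.999] ty [-0.988 -0.151  0.042] tz [-0.15   0.988  0.028] F [ 0.3 -0.5  0.6] w 0.0683 q [-0.02 -0.15 -0.14  1.63  0.02 -1.74]
shift tool xyz [-0.0302  0.0372  0.4111]
```

View pics/w9.png

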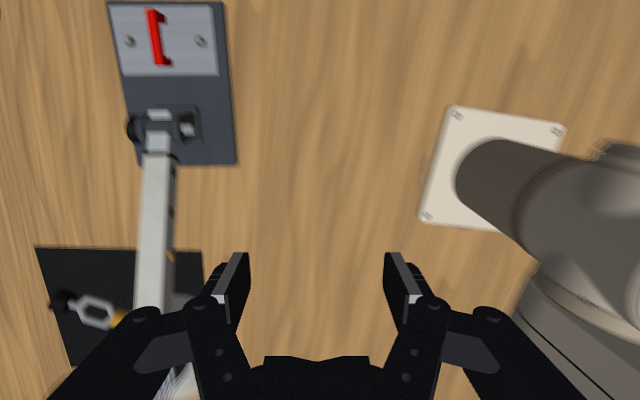

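View pics/t9.png

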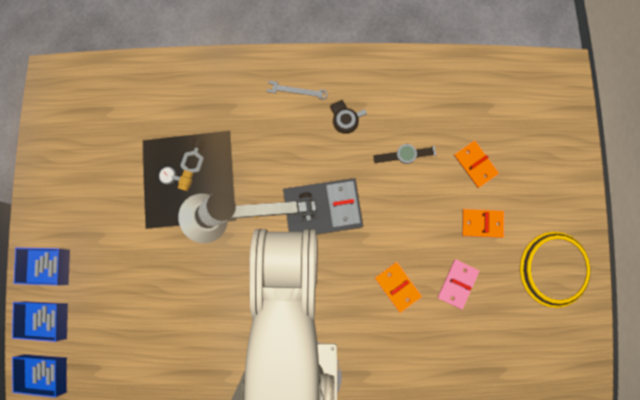

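{"fn": "arm_command", "kwargs": {"motion": [{"x":-0.003,"y":0.0034,"z":0.037,"roll":0,"fingers":0.8},{"x":-0.003,"y":0.0034,"z":0.037,"roll":0,"fingers":0.8},{"x":-0.003,"y":0.0034,"z":0.037,"roll":0,"fingers":0.8},{"x":-0.003,"y":0.0034,"z":0.037,"roll":0,"fingers":0.8},{"x":-0.003,"y":0.0034,"z":0.037,"roll":0,"fingers":0.8},{"x":-0.003,"y":0.0034,"z":0.037,"roll":0,"fingers":0.8},{"x":-0.003,"y":0.0034,"z":0.037,"roll":0,"fingers":0.8},{"x":-0.003,"y":0.0034,"z":0.037,"roll":0,"fingers":0.8},{"x":-0.003,"y":0.0034,"z":0.037,"roll":0,"fingers":0.8},{"x":-0.003,"y":0.0034,"z":0.037,"roll":0,"fingers":0.8},{"x":0,"y":0.03,"z":0.026,"roll":0,"fingers":0.8},{"x":0,"y":0.03,"z":0.026,"roll":0,"fingers":0.8},{"x":0,"y":0.03,"z":0.026,"roll":0,"fingers":0.8},{"x":0,"y":0.03,"z":0.026,"roll":0,"fingers":0.8},{"x":0,"y":0.03,"z":0.026,"roll":0,"fingers":0.8},{"x":0,"y":0.03,"z":0.026,"roll":0,"fingers":0.8},{"x":0,"y":0.03,"z":0.026,"roll":0,"fingers":0.8},{"x":0,"y":0.03,"z":0.026,"roll":0,"fingers":0.8}]}}

```text
clock: 16.28
eef_pos: [-0.0519, 0.5648, 0.3849]
tool_rot: [-0.517, 0.467, 0.541, 0.472]
ft_force: [0.2, 1.8, 0.0]
grip_width: 0.0683
```

```bash
python3 -c "
from h import *
st()"
```

```text
t 16.28 tcp [-0.0519  0.5648  0.3849] tx [-0.021  0.027 -0.999] ty [-0.993 -0.119  0.017] tz [-0.118  0.993  0.03 ] F [0.2 1.8 0. ] w 0.0683 q [ 1.65  0.36  0.56  1.75  0.02 -0.04]
```

{"fn": "arm_command", "kwargs": {"motion": [{"x":0,"y":0.0,"z":0.04,"roll":0,"fingers":0.8},{"x":0,"y":0.0,"z":0.04,"roll":0,"fingers":0.8},{"x":0,"y":0.0,"z":0.04,"roll":0,"fingers":0.8},{"x":0,"y":0.0,"z":0.04,"roll":0,"fingers":0.8}]}}

```text
clock: 16.62
eef_pos: [-0.0771, 0.7002, 0.3812]
tool_rot: [-0.515, 0.461, 0.547, 0.472]
ft_force: [-0.9, 24.0, 74.7]
grip_width: 0.0684
```

```bash
python3 -c "
from h import *
st()"
```

```text
t 16.62 tcp [-0.0771  0.7002  0.3812] tx [-0.024  0.042 -0.999] ty [-0.991 -0.13   0.018] tz [-0.129  0.991  0.044] F [-0.9 24.  74.7] w 0.0684 q [ 1.67  0.78  1.28  2.02  0.02 -0.03]
```

```bash
python3 -c "
from h import *
o=get_obs();print(o['joint_pos'],o['joint_vel'],o['ft_force'])"
```

```text
[ 1.67202621  0.77854519  1.27573177  2.02409526  0.01957111 -0.02792245] [ 0.03243915  0.56400629  0.0184736  -0.33264808  0.02015312  0.01563675] [-0.94460486 23.95276066 74.7318654 ]
```

{"fn": "arm_command", "kwargs": {"motion": [{"x":0,"y":0.0,"z":0.006,"roll":0,"fingers":0.8},{"x":0,"y":0.0,"z":0.01,"roll":0,"fingers":0.8},{"x":0,"y":0.0,"z":0.01,"roll":0,"fingers":0.8}]}}

```text
clock: 16.87
eef_pos: [-0.0794, 0.715, 0.3418]
tool_rot: [-0.524, 0.469, 0.538, 0.464]
ft_force: [0.3, -0.2, -0.4]
grip_width: 0.0685
```

```bash
python3 -c "
from h import *
o=st()[0];print(o['joint_pos'][2])"
```

```text
t 16.87 tcp [-0.0794  0.715   0.3418] tx [-0.02   0.007 -1.   ] ty [-0.991 -0.13   0.019] tz [-0.13   0.992  0.01 ] F [ 0.3 -0.2 -0.4] w 0.0685 q [ 1.67  0.83  1.27  2.    0.02 -0.03]
1.2722064772490853
```

{"fn": "arm_command", "kwargs": {"motion": [{"x":-0.02,"y":0.0,"z":0.02,"roll":0,"fingers":0.8},{"x":-0.02,"y":0.0,"z":0.02,"roll":0,"fingers":0.8}]}}

```text
clock: 17.03
eef_pos: [-0.0799, 0.722, 0.3514]
tool_rot: [-0.515, 0.461, 0.547, 0.472]
ft_force: [1.2, -0.8, -0.4]
grip_width: 0.0683
```

```bash
python3 -c "
from h import *
o=st()[0];print(o['joint_pos'][2])"
```

```text
t 17.03 tcp [-0.0799  0.722   0.3514] tx [-0.023  0.04  -0.999] ty [-0.991 -0.129  0.018] tz [-0.128  0.991  0.043] F [ 1.2 -0.8 -0.4] w 0.0683 q [ 1.67  0.82  1.27  1.98  0.02 -0.03]
1.27485132687976
```

{"fn": "arm_command", "kwargs": {"motion": [{"x":-0.028,"y":0.0,"z":0.028,"roll":0,"fingers":0.8},{"x":-0.028,"y":0.0,"z":0.028,"roll":0,"fingers":0.8},{"x":-0.028,"y":0.0,"z":0.028,"roll":0,"fingers":0.8},{"x":-0.028,"y":0.0,"z":0.028,"roll":0,"fingers":0.8},{"x":-0.028,"y":0.0,"z":0.028,"roll":0,"fingers":0.8},{"x":-0.028,"y":0.0,"z":0.028,"roll":0,"fingers":0.8}]}}

```text
clock: 17.53
eef_pos: [-0.0815, 0.7338, 0.4439]
tool_rot: [-0.46, 0.412, 0.594, 0.516]
ft_force: [0.2, 1.1, -0.8]
grip_width: 0.068
```

```bash
python3 -c "
from h import *
o=st()[0];print(o['joint_pos'][2])"
```

```text
t 17.53 tcp [-0.0815  0.7338  0.4439] tx [-0.044  0.234 -0.971] ty [-0.992 -0.128  0.014] tz [-0.121  0.964  0.237] F [ 0.2  1.1 -0.8] w 0.068 q [ 1.67  0.7   1.28  1.91  0.02 -0.02]
1.2754234379233669
```

{"fn": "arm_command", "kwargs": {"motion": [{"x":-0.02,"y":0.0,"z":0.034,"roll":0,"fingers":0.8},{"x":-0.02,"y":0.0,"z":0.034,"roll":0,"fingers":0.8},{"x":-0.02,"y":0.0,"z":0.034,"roll":0,"fingers":0.8},{"x":-0.02,"y":0.0,"z":0.034,"roll":0,"fingers":0.8}]}}

```text
clock: 17.87
eef_pos: [-0.0857, 0.7584, 0.4885]
tool_rot: [-0.419, 0.376, 0.623, 0.543]
ft_force: [-0.8, 0.4, -0.3]
grip_width: 0.0683
```

```bash
python3 -c "
from h import *
o=st()[0];print(o['joint_pos'][2])"
```

```text
t 17.87 tcp [-0.0857  0.7584  0.4885] tx [-0.058  0.362 -0.93 ] ty [-0.992 -0.128  0.012] tz [-0.114  0.923  0.366] F [-0.8  0.4 -0.3] w 0.0683 q [ 1.68  0.66  1.27  1.81  0.02 -0.02]
1.2746470059887287
```

{"fn": "arm_command", "kwargs": {"motion": [{"x":-0.02,"y":0.0,"z":0.034,"roll":0,"fingers":0.8},{"x":-0.02,"y":0.0,"z":0.034,"roll":0,"fingers":0.8},{"x":-0.02,"y":0.0,"z":0.034,"roll":0,"fingers":0.8},{"x":0,"y":0.0,"z":0,"roll":0,"fingers":0.8}]}}

```text
clock: 18.2
eef_pos: [-0.0881, 0.7725, 0.5262]
tool_rot: [-0.388, 0.348, 0.643, 0.561]
ft_force: [0.4, 0.4, 0.5]
grip_width: 0.0686
```

```bash
python3 -c "
from h import *
o=st()[0];print(o['joint_pos'][2])
c=load('top');c=load('scene');crop(np.array(c['frame']),330,150,450,240,6.6,'pics/s10.png')"
```

```text
t 18.2 tcp [-0.0881  0.7725  0.5262] tx [-0.068  0.452 -0.89 ] ty [-0.992 -0.127  0.011] tz [-0.108  0.883  0.457] F [0.4 0.4 0.5] w 0.0686 q [ 1.68  0.62  1.28  1.75  0.02 -0.01]
1.2753886013154954
```

View pics/s10.png

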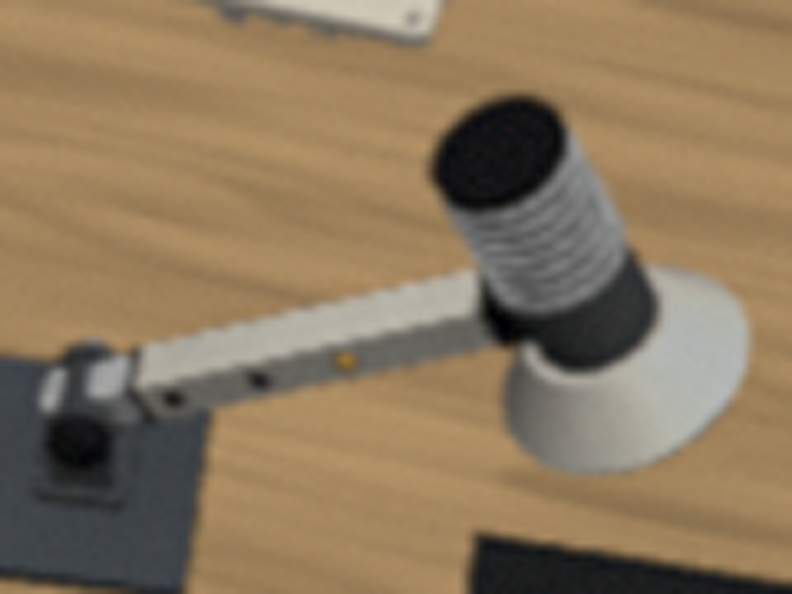

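{"fn": "arm_command", "kwargs": {"motion": [{"x":-0.0107,"y":-0.015,"z":-0.0347,"roll":0,"fingers":0.8},{"x":-0.0107,"y":-0.015,"z":-0.0347,"roll":0,"fingers":0.8},{"x":-0.0107,"y":-0.015,"z":-0.0347,"roll":0,"fingers":0.8},{"x":-0.0107,"y":-0.015,"z":-0.0347,"roll":0,"fingers":0.8},{"x":-0.0107,"y":-0.015,"z":-0.0347,"roll":0,"fingers":0.8},{"x":-0.0107,"y":-0.015,"z":-0.0347,"roll":0,"fingers":0.8},{"x":-0.0107,"y":-0.015,"z":-0.0347,"roll":0,"fingers":0.8},{"x":-0.0107,"y":-0.015,"z":-0.0347,"roll":0,"fingers":0.8},{"x":-0.0107,"y":-0.015,"z":-0.0347,"roll":0,"fingers":0.8},{"x":-0.0107,"y":-0.015,"z":-0.0347,"roll":0,"fingers":0.8}]}}

```text
clock: 19.13
eef_pos: [0.0961, 0.4532, 0.442]
tool_rot: [-0.4, 0.357, 0.639, 0.551]
ft_force: [-0.3, -0.7, -0.7]
grip_width: 0.0682
```

```bash
python3 -c "
from h import *
to([.3,.1,.40])
t=saved('top');s=saved('scene')
crop(t.f,190,180,330,250,5.5,'pics/t10.png')
fx=np.array([-.149,.9888,0]);fy=np.array([-.9888,-.149,0])
B=np.array([.4645,.1225,.151]); th=np.radians(29); bx=np.cos(th)*fx+np.array([0,0,np.sin(th)]); bz=np.cross(bx,fy)
P=[B+fy*.0178,B-fy*.0178]+[B-fy*.015-bx*.05,B-fy*.015-bx*.1]+[B+fy*a*.015+bz*.015+bx*q for q in(-.122,.08) for a in(1,-1)]
print('top',(t.proj(P)-[190,180])*5.5);print('scene',(s.proj(P)-[330,150])*6.6)
"
```

```text
t 19.13 tcp [0.0961 0.4532 0.442 ] tx [-0.072  0.418 -0.905] ty [-0.99  -0.137  0.016] tz [-0.117  0.898  0.424] F [-0.3 -0.7 -0.7] w 0.0682 q [ 1.22 -0.15  0.04  1.38  0.21 -0.44]
shift tool xyz [-0.1245 -0.1543 -0.3589]
top [[360.0982805  207.08645703]
 [350.4027211  135.42113641]
 [444.91525441 134.5028893 ]
 [535.61090215 128.18043982]
 [595.93991423 177.85922459]
 [587.24866002 119.46873651]
 [212.26683409 208.50964828]
 [204.32108515 145.78675088]]
scene [[350.12397528 308.02474888]
 [344.49997668 359.78487539]
 [258.27047059 376.16093938]
 [173.68817245 396.14389762]
 [131.10685665 344.7735925 ]
 [124.13831957 387.65416933]
 [479.73335129 259.17373028]
 [476.36163783 303.31582015]]
```

View pics/t10.png

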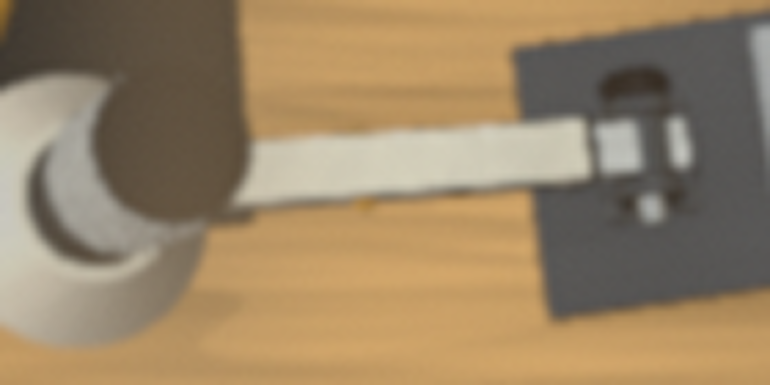

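{"fn": "arm_command", "kwargs": {"motion": [{"x":-0.012,"y":-0.015,"z":-0.0355,"roll":0,"fingers":0.8},{"x":-0.012,"y":-0.015,"z":-0.0355,"roll":0,"fingers":0.8},{"x":-0.012,"y":-0.015,"z":-0.0355,"roll":0,"fingers":0.8},{"x":-0.012,"y":-0.015,"z":-0.0355,"roll":0,"fingers":0.8},{"x":-0.012,"y":-0.015,"z":-0.0355,"roll":0,"fingers":0.8},{"x":-0.012,"y":-0.015,"z":-0.0355,"roll":0,"fingers":0.8},{"x":-0.012,"y":-0.015,"z":-0.0355,"roll":0,"fingers":0.8},{"x":-0.012,"y":-0.015,"z":-0.0355,"roll":0,"fingers":0.8},{"x":-0.012,"y":-0.015,"z":-0.0355,"roll":0,"fingers":0.8},{"x":-0.012,"y":-0.015,"z":-0.0355,"roll":0,"fingers":0.8}]}}

```text
clock: 19.97
eef_pos: [0.2944, 0.09, 0.3941]
tool_rot: [-0.402, 0.355, 0.641, 0.55]
ft_force: [0.8, 1.0, 0.7]
grip_width: 0.0683
```

```bash
cat >> h.py <<'E'
def bt(back=.15,B=(.4645,.1215,.150)):
    o,R=st(); B=np.array(B); tgt=B+R[:,0]*.019-R[:,0]*back; d=tgt-o['eef_pos']
    print('tilt',np.degrees(np.arccos(-R[2,0])).round(1),'to pre: world',d.round(4),'tool',(R.T@d).round(4),'ty az',np.degrees(np.arctan2(R[1,1],R[0,1])).round(1))
    # aim: ty parallel fy
    fy=np.array([-.9888,-.149,0]); v=R.T@fy; print('roll needed',np.arctan2(v[2],v[1]).round(4))
E
python3 -c "
from h import *
bt(.2)"
```

```text
t 19.97 tcp [0.2944 0.09   0.3941] tx [-0.073  0.419 -0.905] ty [-0.99  -0.143  0.013] tz [-0.124  0.896  0.425] F [0.8 1.  0.7] w 0.0683 q [-0.12 -0.12 -0.04  1.78  0.42 -1.86]
tilt 25.2 to pre: world [ 0.1833 -0.0444 -0.0803] tool [ 0.0407 -0.176  -0.0967] ty az -171.8
roll needed -0.0106
```

{"fn": "arm_command", "kwargs": {"motion": [{"x":0.0065,"y":-0.029,"z":-0.016,"roll":-0.002,"fingers":0.8},{"x":0.0065,"y":-0.029,"z":-0.016,"roll":-0.002,"fingers":0.8},{"x":0.0065,"y":-0.029,"z":-0.016,"roll":-0.002,"fingers":0.8},{"x":0.0065,"y":-0.029,"z":-0.016,"roll":-0.002,"fingers":0.8},{"x":0.0065,"y":-0.029,"z":-0.016,"roll":-0.002,"fingers":0.8},{"x":0.0065,"y":-0.029,"z":-0.016,"roll":0,"fingers":0.8},{"x":0,"y":0,"z":0,"roll":0,"fingers":0.8}]}}

```text
clock: 20.55
eef_pos: [0.4865, 0.029, 0.3048]
tool_rot: [-0.397, 0.36, 0.638, 0.553]
ft_force: [-0.1, -0.5, -1.0]
grip_width: 0.0682
```

```bash
python3 -c "
from h import *
bt(.2)
c=load('wrist');cv2.imwrite('pics/w11.png',c['frame'][:,:,::-1])"
```

```text
t 20.55 tcp [0.4865 0.029  0.3048] tx [-0.073  0.42  -0.905] ty [-0.991 -0.129  0.02 ] tz [-0.108  0.898  0.426] F [-0.1 -0.5 -1. ] w 0.0682 q [-0.19  0.3   0.19  1.63  0.41 -1.92]
tilt 25.2 to pre: world [-0.0088  0.0164  0.009 ] tool [-0.0006  0.0068  0.0195] ty az -172.6
roll needed -0.0267
```

View pics/w11.png

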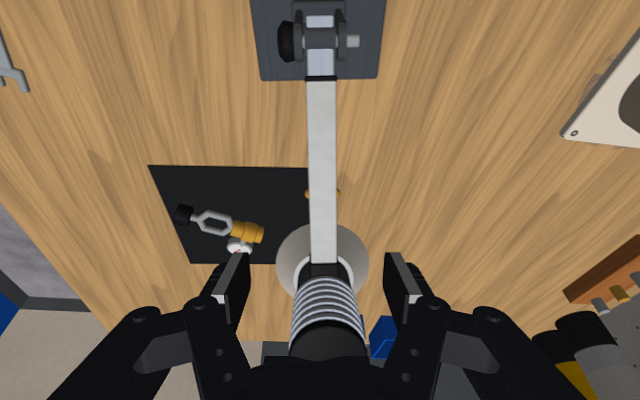

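```bash
python3 -c "
from h import *
o,R=st(); w=saved('wrist')
fy=np.array([-.9888,-.149,0])
B=np.array([.4645,.1215,.150])
print('camC nominal vs rep',R.T@(w.C-o['eef_pos']))
print('proj B, +y, -y',w.proj([B,B+.018*fy,B-.018*fy]))
crop(w.f,260,120,390,280,3.6,'pics/w11c.png')
"
```

```text
t 20.6 tcp [0.4844 0.0297 0.3064] tx [-0.073  0.421 -0.904] ty [-0.991 -0.129  0.02 ] tz [-0.108  0.898  0.426] F [-0.4  0.1 -0.1] w 0.0684 q [-0.19  0.29  0.19  1.63  0.41 -1.92]
camC nominal vs rep [-0.14217207 -0.00251199 -0.0855105 ]
proj B, +y, -y [[322.77766662 193.00920669]
 [338.7973195  192.56299626]
 [306.75601118 193.45589619]]
```

View pics/w11c.png

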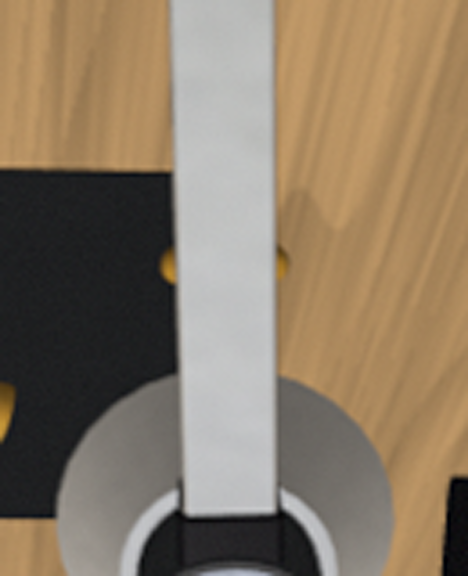

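{"fn": "arm_command", "kwargs": {"motion": [{"x":0,"y":0.002,"z":0.006,"roll":-0.012,"fingers":0.8},{"x":0,"y":0.002,"z":0.006,"roll":-0.012,"fingers":0.8},{"x":0.02,"y":0.001,"z":0.006,"roll":0,"fingers":0.8},{"x":0.03,"y":0,"z":0,"roll":0,"fingers":0.8},{"x":0.03,"y":0,"z":0,"roll":0,"fingers":0.8},{"x":0.02,"y":0,"z":0,"roll":0,"fingers":0.8}]}}

```text
clock: 21.1
eef_pos: [0.4681, 0.0907, 0.231]
tool_rot: [-0.409, 0.347, 0.64, 0.551]
ft_force: [0.1, 0.5, -0.1]
grip_width: 0.0681
```

```bash
python3 -c "
from h import *
bt(0)"
```

```text
t 21.1 tcp [0.4681 0.0907 0.231 ] tx [-0.06   0.421 -0.905] ty [-0.988 -0.153 -0.006] tz [-0.141  0.894  0.425] F [ 0.1  0.5 -0.1] w 0.0681 q [-0.08  0.25 -0.06  1.36  0.43 -1.82]
tilt 25.1 to pre: world [-0.0048  0.0388 -0.0982] tool [ 0.1055 -0.0006 -0.0063] ty az -171.2
roll needed 0.0058
```

{"fn": "arm_command", "kwargs": {"motion": [{"x":0.02,"y":0,"z":-0.002,"roll":0.003,"fingers":0.8},{"x":0.02,"y":0,"z":-0.002,"roll":0.003,"fingers":0.8},{"x":0.02,"y":0,"z":-0.002,"roll":0,"fingers":0.8},{"x":0,"y":0,"z":0,"roll":0,"fingers":0.8}]}}

```text
clock: 21.43
eef_pos: [0.4581, 0.1162, 0.1767]
tool_rot: [-0.41, 0.345, 0.64, 0.55]
ft_force: [-1.4, -0.0, -0.2]
grip_width: 0.0684
```

```bash
python3 -c "
from h import *
bt(0)
c=load('wrist');cv2.imwrite('pics/w12.png',c['frame'][:,:,::-1])"
```

```text
t 21.43 tcp [0.4581 0.1162 0.1767] tx [-0.057  0.421 -0.905] ty [-0.988 -0.156 -0.01 ] tz [-0.145  0.894  0.425] F [-1.4 -0.  -0.2] w 0.0684 q [-0.02  0.26 -0.19  1.19  0.43 -1.77]
tilt 25.1 to pre: world [ 0.0053  0.0133 -0.0439] tool [ 0.045  -0.0069 -0.0075] ty az -171.0
roll needed 0.0102
```

View pics/w12.png

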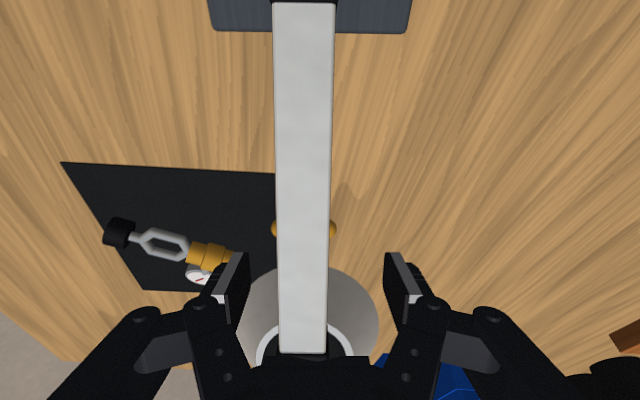

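{"fn": "arm_command", "kwargs": {"motion": [{"x":0.005,"y":-0.004,"z":-0.004,"roll":0.005,"fingers":0.8},{"x":0.005,"y":-0.004,"z":-0.004,"roll":0.005,"fingers":0.8},{"x":0.012,"y":-0.001,"z":-0.001,"roll":0,"fingers":0.8},{"x":0,"y":0,"z":0,"roll":0,"fingers":0.8}]}}

```text
clock: 21.82
eef_pos: [0.472, 0.1183, 0.1613]
tool_rot: [-0.413, 0.344, 0.635, 0.555]
ft_force: [0.3, -0.3, -0.7]
grip_width: 0.0686
```

```bash
python3 -c "
from h import *
bt(0)"
```

```text
t 21.82 tcp [0.472  0.1183 0.1613] tx [-0.043  0.421 -0.906] ty [-0.989 -0.146 -0.021] tz [-0.141  0.895  0.422] F [ 0.3 -0.3 -0.7] w 0.0686 q [-0.02  0.29 -0.2   1.14  0.43 -1.75]
tilt 25.0 to pre: world [-0.0083  0.0112 -0.0285] tool [ 0.0309  0.0072 -0.0009] ty az -171.6
roll needed 0.0064
```

{"fn": "arm_command", "kwargs": {"motion": [{"x":0.008,"y":0.002,"z":0,"roll":0.003,"fingers":0.8},{"x":0.008,"y":0.002,"z":0,"roll":0.003,"fingers":0.8},{"x":0,"y":0,"z":0,"roll":0,"fingers":0.8}]}}

```text
clock: 22.07
eef_pos: [0.4697, 0.1239, 0.1479]
tool_rot: [-0.412, 0.345, 0.632, 0.558]
ft_force: [-0.9, 0.3, -0.2]
grip_width: 0.0682
```

```bash
python3 -c "
from h import *
bt(0)"
```

```text
t 22.07 tcp [0.4697 0.1239 0.1479] tx [-0.037  0.421 -0.906] ty [-0.99  -0.138 -0.023] tz [-0.135  0.897  0.422] F [-0.9  0.3 -0.2] w 0.0682 q [-0.01  0.29 -0.23  1.09  0.43 -1.73]
tilt 25.0 to pre: world [-0.0059  0.0056 -0.0151] tool [ 0.0163  0.0054 -0.0005] ty az -172.1
roll needed 0.0
```

{"fn": "arm_command", "kwargs": {"motion": [{"x":0.008,"y":0.002,"z":0,"roll":0,"fingers":0.8},{"x":0.007,"y":0.002,"z":0,"roll":0,"fingers":0.8},{"x":0,"y":0,"z":0,"roll":0,"fingers":0.8}]}}

```text
clock: 22.32
eef_pos: [0.465, 0.1299, 0.1332]
tool_rot: [-0.412, 0.345, 0.632, 0.558]
ft_force: [0.1, -0.7, 0.2]
grip_width: 0.0684
```

```bash
python3 -c "
from h import *
bt(0)
c=load('wrist');cv2.imwrite('pics/w13.png',c['frame'][:,:,::-1])"
```

```text
t 22.32 tcp [0.465  0.1299 0.1332] tx [-0.037  0.421 -0.906] ty [-0.99  -0.138 -0.024] tz [-0.135  0.897  0.422] F [ 0.1 -0.7  0.2] w 0.0684 q [ 0.    0.3  -0.27  1.04  0.43 -1.72]
tilt 25.0 to pre: world [-0.0012 -0.0004 -0.0004] tool [ 0.0003  0.0012 -0.0004] ty az -172.1
roll needed -0.0003
```

View pics/w13.png

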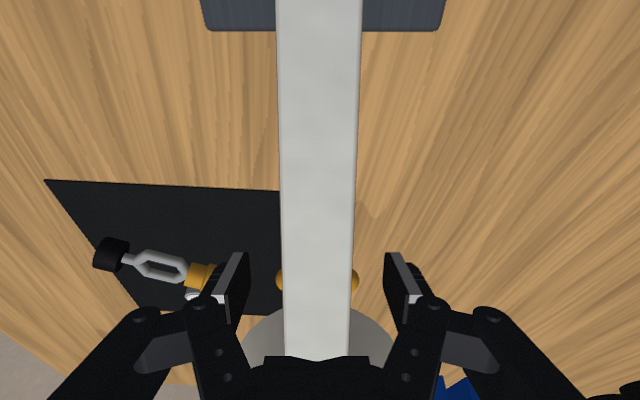

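{"fn": "arm_command", "kwargs": {"motion": [{"x":0,"y":0.001,"z":0,"roll":0,"fingers":0.55},{"x":0,"y":0,"z":0,"roll":0,"fingers":0.45},{"x":0,"y":0,"z":0,"roll":0,"fingers":0.3},{"x":0,"y":0,"z":0,"roll":0,"fingers":0.1},{"x":0,"y":0,"z":0,"roll":0,"fingers":0},{"x":0,"y":0,"z":0,"roll":0,"fingers":0}]}}

```text
clock: 22.87
eef_pos: [0.4648, 0.1296, 0.1343]
tool_rot: [-0.412, 0.345, 0.631, 0.559]
ft_force: [2.4, 0.4, -0.8]
grip_width: 0.0295
```

```bash
python3 -c "
from h import *
bt(0)
c=load('wrist');cv2.imwrite('pics/w14.png',c['frame'][:,:,::-1])"
```

```text
t 22.87 tcp [0.4648 0.1296 0.1343] tx [-0.036  0.421 -0.907] ty [-0.99  -0.137 -0.025] tz [-0.134  0.897  0.421] F [ 2.4  0.4 -0.8] w 0.0295 q [ 0.    0.3  -0.27  1.05  0.43 -1.72]
tilt 25.0 to pre: world [-0.001  -0.0001 -0.0015] tool [ 0.0013  0.0011 -0.0006] ty az -172.1
roll needed -0.0008
```

View pics/w14.png

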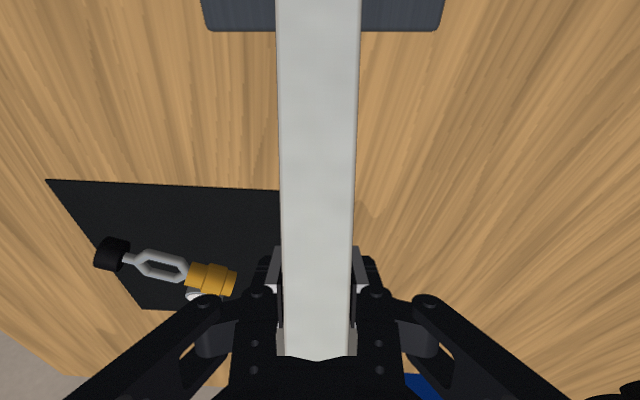

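Finger opening is 29.5 mm, so both buttons are flush. Pulling along the boom now.

{"fn": "arm_command", "kwargs": {"motion": [{"x":-0.0003,"y":0,"z":0.004,"roll":0,"fingers":0},{"x":-0.0004,"y":0,"z":0.006,"roll":0,"fingers":0},{"x":-0.0004,"y":0,"z":0.006,"roll":0,"fingers":0}]}}

```text
clock: 23.17
eef_pos: [0.4644, 0.1327, 0.136]
tool_rot: [-0.419, 0.356, 0.624, 0.555]
ft_force: [6.5, -17.4, -9.8]
grip_width: 0.0293
```

```bash
cat >> h.py <<'E'
def dr():
    o,R=st(); bx=np.array([-.130,.865,.485]); d=o['eef_pos']-np.array([.4648,.1296,.1343]); a=d@bx
    print('draw',a.round(4),'off tool',(R.T@(d-a*bx)).round(4),'F along',(o['ft_force']@bx).round(1))
E
python3 -c "
from h import *
dr()"
```

```text
t 23.17 tcp [0.4644 0.1327 0.136 ] tx [-0.033  0.395 -0.918] ty [-0.991 -0.13  -0.02 ] tz [-0.128  0.91   0.396] F [  6.5 -17.4  -9.8] w 0.0293 q [ 0.03  0.29 -0.26  1.04  0.41 -1.68]
draw 0.0035 off tool [ 0.0001 -0.      0.    ] F along -20.7
```

{"fn": "arm_command", "kwargs": {"motion": [{"x":-0.0008,"y":0,"z":0.008,"roll":0,"fingers":0},{"x":-0.0008,"y":0,"z":0.008,"roll":0,"fingers":0}]}}

```text
clock: 23.33
eef_pos: [0.4637, 0.1375, 0.1386]
tool_rot: [-0.424, 0.364, 0.619, 0.552]
ft_force: [4.1, -11.3, -5.1]
grip_width: 0.0292
```

```bash
python3 -c "
from h import *
dr()"
```

```text
t 23.33 tcp [0.4637 0.1375 0.1386] tx [-0.031  0.374 -0.927] ty [-0.992 -0.125 -0.017] tz [-0.123  0.919  0.375] F [  4.1 -11.3  -5.1] w 0.0292 q [ 0.05  0.28 -0.26  1.05  0.38 -1.65]
draw 0.009 off tool [ 0.0001 -0.0001  0.    ] F along -12.7
```

{"fn": "arm_command", "kwargs": {"motion": [{"x":-0.001,"y":0,"z":0.009,"roll":0,"fingers":0},{"x":-0.0012,"y":0,"z":0.009,"roll":0,"fingers":0},{"x":-0.0013,"y":0,"z":0.009,"roll":0,"fingers":0},{"x":-0.0014,"y":0,"z":0.009,"roll":0,"fingers":0}]}}

```text
clock: 23.67
eef_pos: [0.461, 0.155, 0.1484]
tool_rot: [-0.433, 0.376, 0.611, 0.546]
ft_force: [5.1, -10.2, -6.5]
grip_width: 0.0294
```

```bash
python3 -c "
from h import *
dr()
c=load('wrist');cv2.imwrite('pics/w15.png',c['frame'][:,:,::-1])"
```

```text
t 23.67 tcp [0.461  0.155  0.1484] tx [-0.029  0.341 -0.94 ] ty [-0.993 -0.12  -0.013] tz [-0.118  0.932  0.342] F [  5.1 -10.2  -6.5] w 0.0294 q [ 0.11  0.26 -0.25  1.06  0.35 -1.58]
draw 0.0293 off tool [ 0.0002 -0.0001  0.    ] F along -12.6
```

View pics/w15.png

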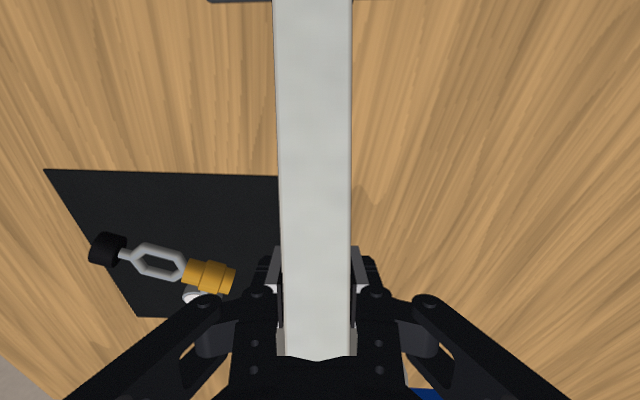

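{"fn": "arm_command", "kwargs": {"motion": [{"x":-0.0014,"y":0,"z":0.008,"roll":0,"fingers":0},{"x":-0.001,"y":0,"z":0.006,"roll":0,"fingers":0},{"x":-0.001,"y":0,"z":0.006,"roll":0,"fingers":0}]}}

```text
clock: 23.97
eef_pos: [0.4594, 0.166, 0.1544]
tool_rot: [-0.438, 0.382, 0.607, 0.542]
ft_force: [2.5, -7.9, -1.5]
grip_width: 0.0298
```

```bash
python3 -c "
from h import *
dr()"
```

```text
t 23.97 tcp [0.4594 0.166  0.1544] tx [-0.028  0.324 -0.946] ty [-0.993 -0.121 -0.012] tz [-0.118  0.938  0.325] F [ 2.5 -7.9 -1.5] w 0.0298 q [ 0.14  0.25 -0.24  1.06  0.33 -1.55]
draw 0.0419 off tool [ 0.0003 -0.0001  0.    ] F along -7.9
```

{"fn": "arm_command", "kwargs": {"motion": [{"x":-0.001,"y":0,"z":0.005,"roll":0,"fingers":0},{"x":-0.001,"y":0,"z":0.005,"roll":0,"fingers":0},{"x":-0.001,"y":0,"z":0.005,"roll":0,"fingers":0}]}}

```text
clock: 24.22
eef_pos: [0.4584, 0.1727, 0.1582]
tool_rot: [-0.443, 0.386, 0.603, 0.539]
ft_force: [6.7, -15.7, -10.9]
grip_width: 0.0293
```

```bash
python3 -c "
from h import *
dr()
c=load('wrist');cv2.imwrite('pics/w16.png',c['frame'][:,:,::-1])"
```

```text
t 24.22 tcp [0.4584 0.1727 0.1582] tx [-0.027  0.308 -0.951] ty [-0.993 -0.121 -0.011] tz [-0.119  0.944  0.309] F [  6.7 -15.7 -10.9] w 0.0293 q [ 0.17  0.24 -0.23  1.07  0.31 -1.52]
draw 0.0497 off tool [ 0.0002 -0.0001  0.    ] F along -19.7
```

View pics/w16.png

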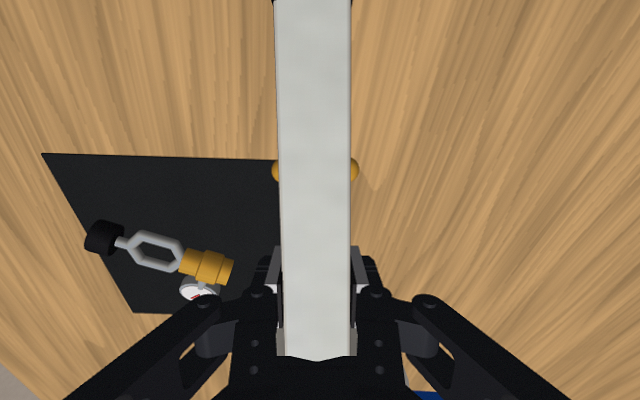

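Both buttons are out again, at (277,170) and (355,170), with the draw at 49.7 mm and the force rising against the lock. Now release and retreat.

{"fn": "arm_command", "kwargs": {"motion": [{"x":0,"y":0,"z":-0.001,"roll":0,"fingers":0.2},{"x":0,"y":0,"z":0,"roll":0,"fingers":0.5},{"x":0,"y":0,"z":0,"roll":0,"fingers":0.8},{"x":0,"y":0,"z":0,"roll":0,"fingers":0.8},{"x":0,"y":0,"z":0,"roll":0,"fingers":0.8}]}}

```text
clock: 24.68
eef_pos: [0.4584, 0.172, 0.1578]
tool_rot: [-0.443, 0.386, 0.604, 0.539]
ft_force: [-0.4, 1.2, 0.0]
grip_width: 0.0683
```

```bash
python3 -c "
from h import *
dr()
c=load('wrist');cv2.imwrite('pics/w17.png',c['frame'][:,:,::-1])"
```

```text
t 24.68 tcp [0.4584 0.172  0.1578] tx [-0.027  0.308 -0.951] ty [-0.992 -0.122 -0.011] tz [-0.12   0.943  0.309] F [-0.4  1.2  0. ] w 0.0683 q [ 0.17  0.24 -0.23  1.07  0.31 -1.52]
draw 0.0489 off tool [0.0003 0.0001 0.    ] F along 1.1
```

View pics/w17.png

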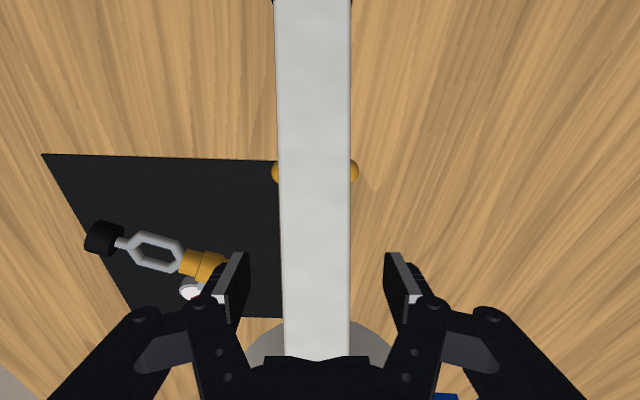

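{"fn": "arm_command", "kwargs": {"motion": [{"x":-0.01,"y":0,"z":-0.006,"roll":0,"fingers":0.8},{"x":-0.02,"y":0,"z":-0.01,"roll":0,"fingers":0.8},{"x":-0.02,"y":0,"z":-0.01,"roll":0,"fingers":0.8},{"x":-0.02,"y":0,"z":-0.01,"roll":0,"fingers":0.8},{"x":-0.025,"y":0,"z":-0.012,"roll":0,"fingers":0.8},{"x":-0.025,"y":0,"z":-0.012,"roll":0,"fingers":0.8},{"x":-0.025,"y":0,"z":-0.012,"roll":0,"fingers":0.8},{"x":-0.025,"y":0,"z":-0.012,"roll":0,"fingers":0.8},{"x":-0.01,"y":0.03,"z":-0.012,"roll":0,"fingers":0.8},{"x":0,"y":0.035,"z":-0.012,"roll":0,"fingers":0.8},{"x":0,"y":0.035,"z":-0.012,"roll":0,"fingers":0.8},{"x":0,"y":0.035,"z":0,"roll":0,"fingers":0.8},{"x":0,"y":0,"z":0,"roll":0,"fingers":0.8}]}}

```text
clock: 25.82
eef_pos: [0.3412, -0.0209, 0.2965]
tool_rot: [-0.446, 0.385, 0.604, 0.537]
ft_force: [-0.6, 0.4, 0.5]
grip_width: 0.0683
```

```bash
python3 -c "
from h import *
st()
for n in('top','scene','wrist'):
    c=load(n);cv2.imwrite(f'pics/{n}_end.png',c['frame'][:,:,::-1])
s=saved('scene');crop(s.f,290,150,450,250,5,'pics/s_end.png')"
```

```text
t 25.82 tcp [ 0.3412 -0.0209  0.2965] tx [-0.026  0.305 -0.952] ty [-0.992 -0.129 -0.014] tz [-0.127  0.944  0.306] F [-0.6  0.4  0.5] w 0.0683 q [-0.31 -0.02 -0.16  1.55  0.29 -2.03]
```

View pics/s_end.png

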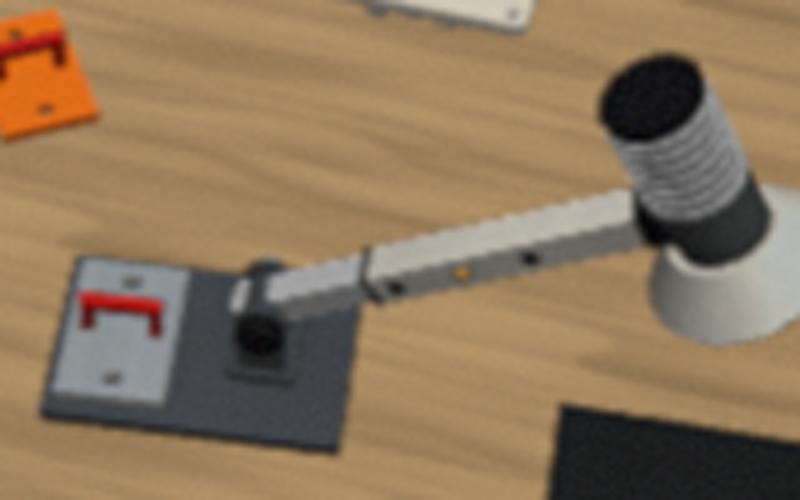

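View pics/wrist_end.png

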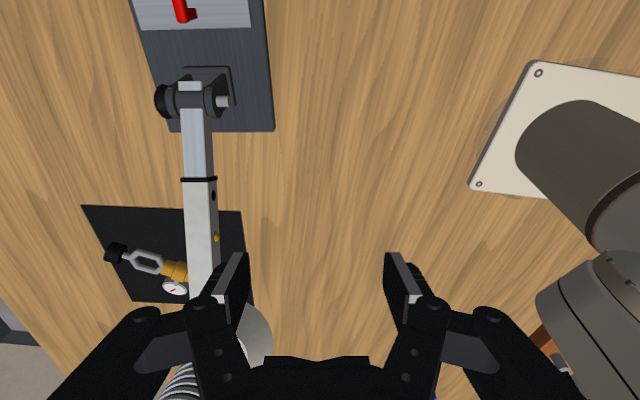

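View pics/top_end.png

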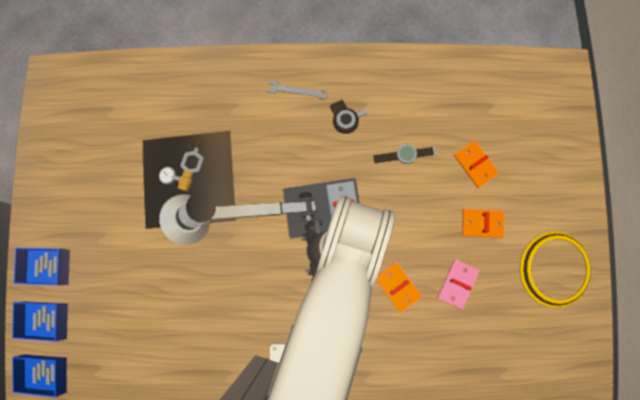

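The scene crop shows the button (461,272) in the middle hole with an empty ring on either side (395,288 and 530,258). The plate lies flat on both pins, and the regulator parts and dive computer sit where they did at the start. Handing in.

```bash
python3 -c "
from workcell import job_done
print(job_done())"
```

```text
the job is handed in; nothing more can be done
None
```

I set the grey ballast plate over both dowel pins and released it. I then squeezed the two boom buttons flush and drew the boom out to the next hole. The job was handed in at about 26 s of the 58 s allowed.

**Last checks**
- **Ballast:** it looks flat on the foot in the wrist and scene pictures, with a pin showing in each hole. I judged flatness by eye only.
- **Boom:** by tool position the draw was 49.7 mm when the pull force rose to about 20 N against the lock. The wrist view showed both buttons out on either side of the tube. The final scene picture shows the one in view in the middle hole.
- **Bystanders and robot:** the regulator parts and dive computer sit at the same pixels as at the start. The gripper was open and clear, with about 1 N on the wrist.

**What went less well**
- **Tool tilt:** the plate's weight made the tool drift to about 4–5° of tilt, so one side of the plate touched first. I pressed it flat at about 21 N before letting go.
- **Tilting for the boom:** moves cannot pitch the tool, so I tilted it by pushing at the edge of the arm's reach. The wrist force read about 78 N there for a moment, with joint 3 stopped at its bound (1.276 of 1.28).
- **Approach angle:** I came at the boom at 25° against its measured 29°, and the tilt fell to about 18° during the pull.

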